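Put the leak-test masters away

TASK

The daily check of the leak-test stand is over: press the vent plunger right down to its stop to let the pressure out, only then throw the cam lever fully over to free the sliding head, draw the head back, and take out the master that it holds. Put this master and every other one standing on the bench back into its own labelled slot in the storage case, upright and fully down in the pocket. Leave the empty stand with its head pushed fully forward and locked with the cam lever, and leave everything else on the bench alone.

Things in the scene. Friction and masses are not known exactly. Their poses are not given: they have to be found in the camera images.
- stand: fixed leak-test stand: 12 mm plate 124 mm (x) by 250 mm (y -153 to 97), with a manifold block (96 mm in x, y 34 to 94 mm, top 78 mm up), a gauge on it (x 30, y 64 mm, to 138 mm up) and on its -y side the sliding head. The nest pad, 16 mm up, has side guides 51 mm apart, 8 mm high. Origin: on the bench below the nest centre; +y from head to manifold, z up; clamped part has the same axes
- vent (a joint): travel of the vent valve's spring plunger on the manifold, in m, downward: 0 released, 0.008 on its stop. It takes 3 N to start and 8 N to hold at the stop and springs back when let go; pressed right down it vents, and the gauge needle drops and stays down
- vent_top (a point): centre of the top of the plunger's black mushroom head, 30 mm in diameter; 113 mm above the bench when released
- lock_lever (a joint): angle of the cam lever, rad: 0 locked (leans 0.95 rad from upright to the stand's -x), 1.9 fully free (leans as far to +x). Stays where it is left (0.1 N m of friction). Below about 0.3 its catch holds the head closed; the catch goes back in only when the head is fully forward
- lever_ball (a point): centre of the black ball, 22 mm in diameter, on the end of the cam lever's 10 mm rod, 75 mm from the lever's axis. The axis runs along the stand's y over its middle line (x = 0), 56 mm above the bench; the ball moves in the plane y = -100 mm less the head's travel
- head (a joint): travel of the sliding head, m: 0 closed (forward stop), 0.042 drawn fully back towards the stand's -y. 2.5 N of friction, stays where it is left. Closed, its steel cup reaches 6 mm over the spigot of the part in the nest, so that the part cannot be lifted out; 12 mm back it is clear
- head_grip (a point): top centre of the black grip fin on the sliding head: the fin is 12 mm thick along the stand's y, 44 mm long along x, stands 30 mm above the head, and its top is 90 mm above the bench
- master_wide: the widest master, one dot on its top: rectangular body 50 mm wide (x), 48 long (y), 34 high; on it a round bonnet 40 mm in diameter; at the start clamped in the nest. The bonnet rises from 34 to 64 mm above the underside: grip it. Two 16 mm spigots along +y and -y, 24 mm up, 64 mm over their ends. 0.15-0.31 kg. Origin: underside centre, z up; symmetric under half a turn
- master_slim: the slimmest master, two dots on its top: rectangular body 34 mm wide (x), 48 long (y), 34 high; round bonnet 28 mm in diameter. The bonnet rises from 34 to 64 mm above the underside: grip it. Two 16 mm spigots along +y and -y, 24 mm up, 64 mm over their ends. 0.15-0.31 kg. Origin: underside centre, z up; symmetric under half a turn. Starts on the bench, or absent
- master_round: the round master, three dots on its top: cylindrical body 48 mm in diameter, 34 high; round bonnet 32 mm in diameter. The bonnet rises from 34 to 64 mm above the underside: grip it. Two 16 mm spigots along +y and -y, 24 mm up, 64 mm over their ends. 0.15-0.31 kg. Origin: underside centre, z up; symmetric under half a turn. Starts on the bench, or absent
- master_short: the short-bodied master, four dots on its top: rectangular body 44 mm wide (x), only 38 long (y), 34 high; round bonnet 30 mm in diameter. The bonnet rises from 34 to 64 mm above the underside: grip it. Two 16 mm spigots along +y and -y, 24 mm up, 64 mm over their ends. 0.15-0.31 kg. Origin: underside centre, z up; symmetric under half a turn. Starts on the bench, or absent
- master_square: the master with the square bonnet, five dots on its top: rectangular body 40 mm wide (x), 48 long (y), 34 high; square bonnet 30 x 30 mm, its faces along x and y. The bonnet rises from 34 to 64 mm above the underside: grip it. Two 16 mm spigots along +y and -y, 24 mm up, 64 mm over their ends. 0.15-0.31 kg. Origin: underside centre, z up; symmetric under half a turn. Starts on the bench, or absent
- seat_wide (a point): centre of the pocket floor of the wide master's own slot: the 72 mm block in the 2 x 3 case (74 mm pitch, block tops 24 mm up) with a rectangular, 58 mm (x) by 56 mm (y) pocket and one dot on its label. Floor 10 mm above the bench. Put away, the master's underside is on this point, its y axis along this y axis (either way), spigots over the block's rim. Blocks swap places
- seat_slim (a point): centre of the pocket floor of the slim master's own slot: the 72 mm block in the 2 x 3 case (74 mm pitch, block tops 24 mm up) with a rectangular, 42 mm (x) by 56 mm (y) pocket and two dots on its label. Floor 10 mm above the bench. Put away, the master's underside is on this point, its y axis along this y axis (either way), spigots over the block's rim. Blocks swap places
- seat_round (a point): centre of the pocket floor of the round master's own slot: the 72 mm block in the 2 x 3 case (74 mm pitch, block tops 24 mm up) with a round, 56 mm in diameter pocket and three dots on its label. Floor 10 mm above the bench. Put away, the master's underside is on this point, its y axis along this y axis (either way), spigots over the block's rim. Blocks swap places
- seat_short (a point): centre of the pocket floor of the short master's own slot: the 72 mm block in the 2 x 3 case (74 mm pitch, block tops 24 mm up) with a rectangular, 52 mm (x) by 46 mm (y) pocket and four dots on its label. Floor 10 mm above the bench. Put away, the master's underside is on this point, its y axis along this y axis (either way), spigots over the block's rim. Blocks swap places
- seat_square (a point): centre of the pocket floor of the square master's own slot: the 72 mm block in the 2 x 3 case (74 mm pitch, block tops 24 mm up) with a rectangular, 48 mm (x) by 56 mm (y) pocket and five dots on its label. Floor 10 mm above the bench. Put away, the master's underside is on this point, its y axis along this y axis (either way), spigots over the block's rim. Blocks swap places
- tape_roll: roll of white thread tape, 58 mm across, 15 mm high; a bystander, leave it alone (origin: centre of its underside)
- elbow: brass elbow fitting, 40 mm high; a bystander, leave it alone (origin: centre of its underside)
- regulator_a: finished regulator with two gauges and a red knob, 100 mm high, 160 mm wide; a bystander, leave it alone (origin: centre of its underside)
- regulator_b: another such regulator; a bystander, leave it alone (origin: centre of its underside)
- wrench: spanner lying behind the case; a bystander, leave it alone (origin: centre of its underside)
- leak_spray: clear bottle of leak spray, 150 mm high; a bystander, leave it alone (origin: centre of its underside)
- seal_cup: small steel bowl, 64 mm across; a bystander, leave it alone (origin: centre of its underside)
Mind the look-alikes: they are no part of the job. Leave any blue or turquoise look-alike of the part that bears seat_wide alone. What is shaped like the part that bears seat_slim but red or turquoise is not meant.

How it is judged:
On the way, in this order (a step that is already met when the one before it is completed fails the run):
1. the vent plunger is pressed down to its stop (value of joint vent above 0.0068 m), for 0.1 s.
2. then the cam lever is thrown over to free (value of joint lock_lever above 1.5 rad), for 0.2 s.
3. then the head is drawn back (value of joint head above 0.015 m), for 0.2 s.
4. then the master is taken out of the stand (horizontal distance between master_wide and stand above 0.12 m), for 0.1 s.
At the end, for the whole second after the job is handed in: every master that is present stands at rest in its own slot, within 7 mm of the pocket's centre, its underside within 4 mm of the pocket floor, tilted less than 0.1 rad; the sliding head is within 4 mm of its forward stop, the cam lever within 0.2 rad of locked and the vent plunger released (horizontal distance between master_wide and seat_wide below 0.007 m and z of master_wide in the frame of seat_wide below 0.004 m and angle between each of master_wide, master_slim, master_round, master_short, master_square's own z axis and vertical below 0.1 rad and linear speed of each of master_wide, master_slim, master_round, master_short, master_square below 0.02 m/s and horizontal distance between master_slim and seat_slim below 0.007 m and z of master_slim in the frame of seat_slim below 0.004 m and horizontal distance between master_round and seat_round below 0.007 m and z of master_round in the frame of seat_round below 0.004 m and horizontal distance between master_short and seat_short below 0.007 m and z of master_short in the frame of seat_short below 0.004 m and horizontal distance between master_square and seat_square below 0.007 m and z of master_square in the frame of seat_square below 0.004 m and value of joint head below 0.004 m and value of joint lock_lever below 0.2 rad and value of joint vent below 0.003 m); the robot touches nothing.
It fails at once if a bystander is pushed away (more than 40 mm) or knocked over (distance of any of tape_roll, elbow, regulator_a, regulator_b, wrench, leak_spray, seal_cup from where it was at the start of the episode above 0.04 m or angle between any of tape_roll, elbow, regulator_a, regulator_b, wrench, leak_spray, seal_cup's own z axis and vertical above 0.6 rad).
Of master_slim, master_round, master_short, master_square only 2 to 3 are there at a start; the rules pass over those that are not, and their reading is None.
At some moment in a run one of master_slim, master_round, master_short, master_square may be knocked a few centimetres aside while the robot is not near it.
Once in a run the grip may slacken for a moment while it holds something.
It also fails if it takes over 210 s, if anything falls off the work surface, if the arm or the gripper's body presses on something with over 40 N, if the wrist force passes 120 N, or if a joint passes its speed limit or range.

ROBOT

A 6-joint arm with a two-finger parallel gripper is mounted at the origin on the work surface. World frame = base frame: x ahead of the robot, y to its left, z up, the work surface at z = 0. Lengths are in m, angles in rad, forces in N, time in s.
With the tool pointing down it reaches from about 0.35 to 0.775 m from the base axis. Payload 7.3 kg.
Tool frame: the origin (TCP) lies at the very end of the fingers, on their centre line; the grasp point (between the pads) lies 19 mm behind it; z points along the fingers, y is the line along which they close (so a half turn about z gives the same grasp; the last joint's range is limited). The gripper opens to 92 mm and grips with 3 to 60 N. Pads are 19 mm wide; open, the fingers measure 130 mm over their backs; the gripper's body (75 mm by 190 mm) begins 47 mm behind the grasp point.
Start: joints at [-1.409, 0.342, 1.524, -0, 1.275, -0.146], TCP at [0.159, -0.5, 0.227] pointing down, gripper open.
Joint ranges: [-2.53, 2.53], [-0.77, 2.02], [0.04, 2.7], [-1, 4.14], [0.28, 2.66], [-3.11, 3.11]. Speed limits (rad/s): [2.57, 2.57, 3.14, 3.14, 3.14, 3.14].

INTERFACE

Orientations are given as [roll, pitch, yaw] about the fixed x, y, z axes, in that order (R = Rz(yaw) Ry(pitch) Rx(roll)).
In Python, from cell import telemetry, eyes, job gives the robot as it stands.
- The arm moves only by the tool apply_moves, never from a script. Its arguments are lists of equal length, an entry for each row: "delta_pos": the shift along the world's x, y, z each as a share of 0.4 m, from -1 to 1, a list of three; "dr": the turn, a rotation vector about the world's x, y, z each as a share of 0.5 rad, from -1 to 1, a list of three; "jaw": the opening, from 0 (shut) to 1 (fully open). A call has 1 to 8 rows; each row is the pose to reach, as a shift and turn from the pose commanded when the call began; what a row does not reach only later rows make up. A row lasts 1/12 s, in which the tool goes at most 41.7 mm and 7.16 degrees, less where a joint would pass 70% of its speed; a pose out of reach is approached as far as the arm can. A call with a number of a shift or a turn outside -1 to 1 is refused whole. A call with a gripper value outside its range is refused whole. The fingers move at their own pace and stop on an object; "force" is the grip in N (left out, the last holds). Time passes only in rows, so rows that repeat a pose let the fingers close. It gives the time, the measured TCP pose, the force, the opening and the grip force at its end, in the units of the state.
- telemetry.observe(): the state, without advancing time (a new reading comes with each control period).
- eyes.read_camera(name): name is "scene" or "side" or "wrist"; returns the picture (420x560x3 uint8, red, green, blue); there is no depth.
- eyes.camera_model(name): a dict with "vertical_fov" (degrees; the focal length in pixels is half the picture's height over the tangent of half this angle, whatever the lens; pixels are square), "cx", "cy" (the principal point, pixels), "rvec" (rotation vector, rad) and "tvec" (3), from world to camera coordinates, as OpenCV has them; the wrist camera has in their place "hand_eye" (4x4, takes a point from camera to tool coordinates, whose origin is the TCP and whose axes are the flange's). Camera axes: x right, y down, z forward; pixel columns grow to the right and rows downward; lengths in m; the calibration is good to about 2 mm. A picture is of the moment at which its call begins: read the wrist's pose just before it. camera_model takes no time and is no camera call.
- job.hand_in(): hands the job in; it is judged then, once.
The state is a dict: "time": time; "qpos": joint angles; "qvel": joint speeds; "joint_efforts": joint torques, N m; "tool_pos": TCP position; "tool_rot": TCP orientation; "contact_force": force on the tool from outside, world axes, zero at the start; "torque": the same for the moment, N m; "opening": finger opening in m; "grip_force": force on a finger pad.
Only numpy, scipy, OpenCV 4.12 (cv2) and the standard library are available. Lean on these libraries where they do the work, as an engineer would, in place of code of your own. Each camera call takes 0.05 s, during which the arm holds its last target. There are 200 camera calls.

## Working session

There is one attempt and no reset: what is moved stays moved. The work goes in short steps, Python scripts to look and compute and a tool call to move; the robot and the scene stay as the last step left them, time stands still between calls to the robot, and variables do not carry over. Pictures are saved under pics/ and viewed, at most 14 in all, crops included, and the job is handed in when it is done.

Besides the shell and the picture viewer there is one more tool, called after "Emit:" as name(argument=value, ...) on one line, values as JSON. apply_moves: Moves the arm, as the interface text tells. Its arguments: {"type":"object","properties":{"delta_pos":{"type":"array"},"dr":{"type":"array"},"jaw":{"type":"array"},"force":{"type":"number"}},"required":["delta_pos","dr","jaw"]}

```bash
ls; mkdir -p pics
python3 - <<'E'
from cell import telemetry, eyes, job
import cv2
s=telemetry.observe();print(s)
for n in ("scene","side","wrist"):
    print(n,eyes.camera_model(n))
for n in ("scene","side"):
    cv2.imwrite(f"pics/{n}0.png",eyes.read_camera(n)[:,:,::-1])
E
```

```text
pics
{'time': 0.0, 'qpos': array([-1.40899217e+00,  3.42688305e-01,  1.52503001e+00, -2.89938843e-05,
        1.27540252e+00, -1.45979015e-01]), 'qvel': array([-0.00015246, -0.00074098, -0.000753  ,  0.00067066,  0.00013361,
       -0.00050895]), 'joint_efforts': array([ 6.37539506e-05, -4.31239700e+01, -2.44218099e+01,  7.16726203e-02,
        5.60436677e-02, -1.22687366e-04]), 'tool_pos': array([ 0.15900246, -0.49990631,  0.2260583 ]), 'tool_rot': array([-3.14007669e+00, -1.94861535e-04,  3.07791482e-01]), 'contact_force': array([-0.89648838, -0.78693052, -0.13529801]), 'torque': array([0.00310225, 0.01135356, 0.0252947 ]), 'grip_force': 0.0, 'opening': 0.09198041301260919}
scene {'vertical_fov': 42.79824048455389, 'cx': 273.25131865726314, 'cy': 222.79486402704606, 'rvec': array([ 2.30051736,  0.8711446 , -0.29506238]), 'tvec': array([-0.34095462, -0.20570599,  1.75886578])}
side {'vertical_fov': 56.3132116208418, 'cx': 277.6222483329331, 'cy': 210.40481797052917, 'rvec': array([ 0.04916079, -2.78997626,  1.41375673]), 'tvec': array([0.4822009 , 0.08258031, 0.94776303])}
wrist {'vertical_fov': 65.70749369132861, 'cx': 282.86124438958745, 'cy': 209.36643501261784, 'hand_eye': array([[ 6.66330347e-04, -9.68309438e-01, -2.49752656e-01,
         6.73321059e-02],
       [ 9.99999497e-01,  4.57827090e-04,  8.92930324e-04,
        -7.87207191e-04],
       [-7.50289328e-04, -2.49753125e-01,  9.68309255e-01,
        -1.58955063e-01],
       [ 0.00000000e+00,  0.00000000e+00,  0.00000000e+00,
         1.00000000e+00]])}
```

View pics/scene0.png

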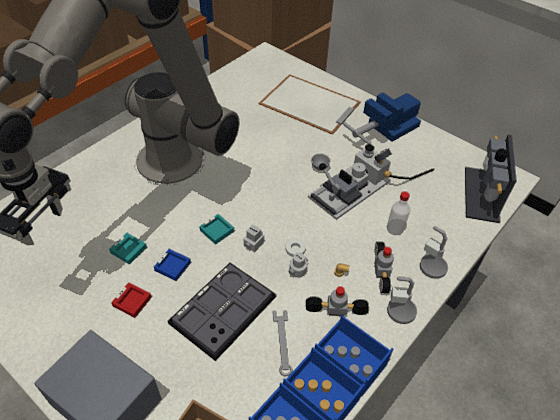

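View pics/side0.png

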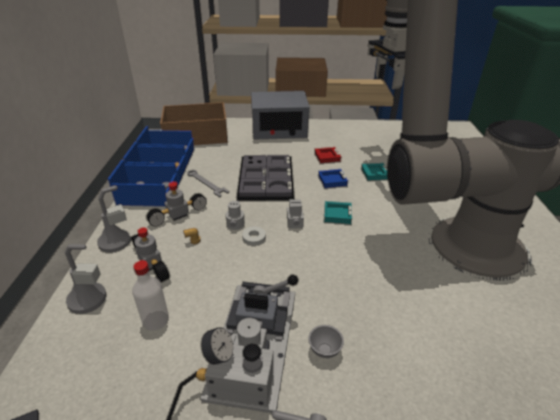

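The scene view shows the stand near (345,185), two bench masters at (254,237) and (298,264), and the case at (222,308). It also shows loose look-alike blocks: red (131,299), blue (172,264) and turquoise (128,247) and (217,229). The side view agrees: masters at (235,213) and (295,211), case at (265,177), stand at (255,340).

```bash
cat > h.py <<'E'
import numpy as np, cv2, json
from scipy.spatial.transform import Rotation as R
from cell import telemetry, eyes
def K(m,H=420):
    f=H/2/np.tan(np.radians(m["vertical_fov"])/2)
    return np.array([[f,0,m["cx"]],[0,f,m["cy"]],[0,0,1]])
def cam(name,s=None):
    "returns K, R_cw (cam->world), camera centre"
    m=eyes.camera_model(name)
    if name=="wrist":
        s=s or telemetry.observe()
        T=np.eye(4);T[:3,:3]=R.from_euler("xyz",s["tool_rot"]).as_matrix();T[:3,3]=s["tool_pos"]
        T=T@m["hand_eye"];return K(m),T[:3,:3],T[:3,3]
    Rw=R.from_rotvec(m["rvec"]).as_matrix();return K(m),Rw.T,-Rw.T@m["tvec"]
def ray(c,uv):
    d=c[1]@np.linalg.inv(c[0])@np.array([uv[0],uv[1],1.]);return c[2],d/np.linalg.norm(d)
def plane(c,uv,z):
    o,d=ray(c,uv);return o+d*(z-o[2])/d[2]
def tri(obs):
    "obs: list of (cam,uv); least squares ray meet, residual"
    A=0;b=0
    for c,uv in obs:
        o,d=ray(c,uv);P=np.eye(3)-np.outer(d,d);A=A+P;b=b+P@o
    x=np.linalg.solve(A,b)
    return x,[float(np.linalg.norm(np.cross(x-ray(c,uv)[0],ray(c,uv)[1]))) for c,uv in obs]
def proj(c,X):
    p=c[0]@(c[1].T@(np.asarray(X,float)-c[2]));return p[:2]/p[2]
def shot(tag):
    s=telemetry.observe();im=eyes.read_camera("wrist")[:,:,::-1].copy()
    cv2.imwrite(f"pics/{tag}.png",im)
    np.savez(f"pics/{tag}.npz",tool_pos=s["tool_pos"],tool_rot=s["tool_rot"]);return im,cam("wrist",s)
def load(tag):
    d=np.load(f"pics/{tag}.npz");return cv2.imread(f"pics/{tag}.png"),cam("wrist",{k:d[k] for k in d})
E
python3 - <<'E'
from h import *
np.set_printoptions(precision=3,suppress=True)
a=cam("scene");b=cam("side")
print(a[2],b[2])
for n,uv,z in [("mA",(254,229),.064),("mB",(298,256),.064),("stand",(345,185),.05),("vent",(368,150),.113),("cup",(320,160),.03),("spray",(404,195),.15),("ball",(381,152),.05),("case",(222,308),.024),("caseL",(169,321),.024),("caseT",(233,264),.024),("caseR",(276,295),.024),("caseB",(217,355),.024),("turq",(217,229),.02),("regA",(387,258),.09),("regB",(340,295),.09)]:
    print(n,plane(a,uv,z))
for n,uv,z in [("mA",(295,203),.064),("mB",(235,206),.064),("vent",(252,352),.113),("ball",(293,280),.1),("fin",(257,297),.09),("spray",(142,267),.15),("cup",(325,335),.03)]:
    print("s",n,plane(b,uv,z))
E
```

```text
[ 1.091 -0.767  1.214] [0.459 0.731 0.626]
mA [ 0.441 -0.07   0.064]
mB [ 0.591 -0.06   0.064]
stand [0.521 0.252 0.05 ]
vent [0.516 0.366 0.113]
cup [0.385 0.307 0.03 ]
spray [0.713 0.242 0.15 ]
ball [0.519 0.451 0.05 ]
case [ 0.534 -0.295  0.024]
caseL [ 0.462 -0.41   0.024]
caseT [ 0.459 -0.176  0.024]
caseR [ 0.612 -0.173  0.024]
caseB [ 0.617 -0.396  0.024]
turq [ 0.336 -0.115  0.02 ]
regA [0.781 0.074 0.09 ]
regB [ 0.757 -0.1    0.09 ]
s mA [ 0.442 -0.067  0.064]
s mB [ 0.589 -0.049  0.064]
s vent [0.507 0.388 0.113]
s ball [0.447 0.228 0.1  ]
s fin [0.51  0.262 0.09 ]
s spray [0.706 0.255 0.15 ]
s cup [0.388 0.294 0.03 ]
```

Emit:
apply_moves(delta_pos=[[0, 0, 0.43], [0.2, 0.1, 0.43], [0.73, 0.75, 0.43], [0.73, 0.75, 0.43], [0.73, 0.75, 0.43], [0.73, 0.75, 0.43], [0.73, 0.75, 0.43], [0.73, 0.75, 0.43]], dr=[[0, 0, 0], [0, 0, -0.2], [0, 0, -0.616], [0, 0, -0.616], [0, 0, -0.616], [0, 0, -0.616], [0, 0, -0.616], [0, 0, -0.616]], jaw=[1, 1, 1, 1, 1, 1, 1, 1])

```text
time: 0.77
tool_pos: [0.3458, -0.3119, 0.3614]
tool_rot: [-3.141, 0.0, -0.001]
contact_force: [1.0, -1.4, -0.4]
opening: 0.0918
grip_force: 0.0
```

Emit:
apply_moves(delta_pos=[[0.26, 0.28, 0.1], [0.26, 0.28, 0.1], [0.26, 0.28, 0.1], [0.26, 0.28, 0.1], [0.26, 0.28, 0.1], [0.26, 0.28, 0.1], [0.26, 0.28, 0.1], [0.26, 0.28, 0.1]], dr=[[0, 0, 0], [0, 0, 0], [0, 0, 0], [0, 0, 0], [0, 0, 0], [0, 0, 0], [0, 0, 0], [0, 0, 0]], jaw=[1, 1, 1, 1, 1, 1, 1, 1])

```text
time: 1.43
tool_pos: [0.4482, -0.2025, 0.4006]
tool_rot: [-3.141, 0.001, -0.002]
contact_force: [0.3, -0.3, 1.1]
opening: 0.0916
grip_force: 0.0
```

Run:
```python
from h import *
im,c=shot("w1"); print(telemetry.observe()["tool_pos"],c[2]); cv2.imwrite("pics/w1v.png",cv2.resize(im,(800,600),interpolation=cv2.INTER_CUBIC))
```

```text
[ 0.44820163 -0.20259817  0.40068635] [ 0.51551933 -0.20167675  0.55945682]
```

View pics/w1v.png

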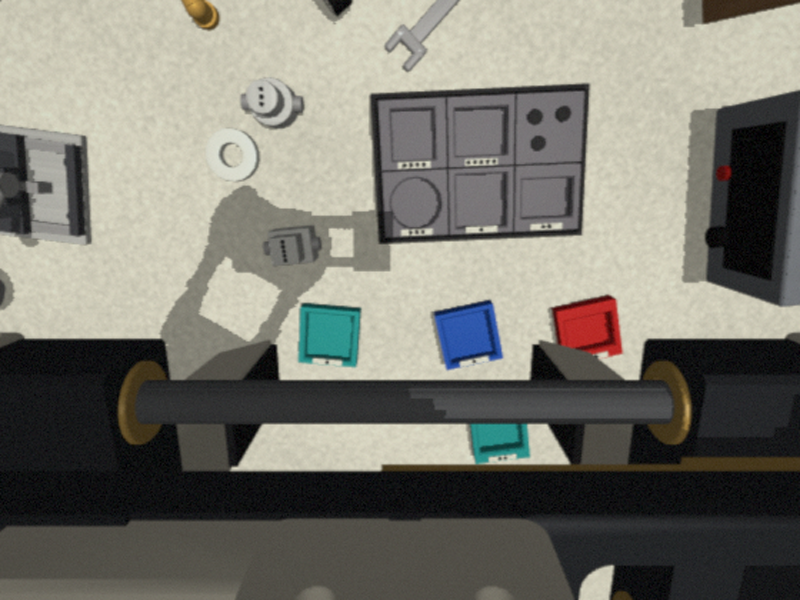

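The wrist view (800x600 scale) shows the round-bodied master at (270,102) with three dots and a boxy master at (291,245). The case blocks are, in the top row, four dots (412,133), five dots (480,130) and the blank-off (550,125), and in the bottom row, three dots (415,203), one dot (481,200) and two dots (545,197). The loose turquoise, blue and red blocks at (330,335), (467,335), (588,328) and (500,440) are the look-alikes. I'll check the masters and labels in an enlarged crop.

Run:
```python
from h import *
im,c=load("w1")
A=cv2.resize(im[45:195,160:235],(300,600),interpolation=cv2.INTER_CUBIC)
B=cv2.resize(im[55:175,255:420],(500,364),interpolation=cv2.INTER_CUBIC)
o=np.zeros((600,800,3),np.uint8);o[:,:300]=A;o[:364,300:]=B
cv2.imwrite("pics/w1c.png",o)
```

```text
(no output)
```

View pics/w1c.png

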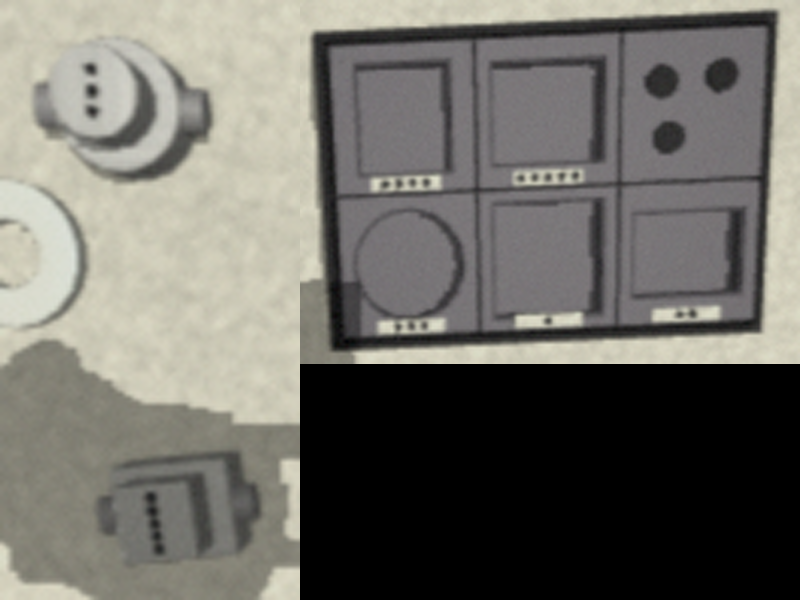

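The crop confirms it. The bench masters are master_round (three dots, round body) at about (250,100)/800-view, and master_square (five dots, square bonnet). The black case holds their slots: round bottom left, wide (one dot) bottom middle, square (five dots) top middle. The coloured loose blocks are not meant. Next, more views towards the stand.

Emit:
apply_moves(delta_pos=[[0, 0.35, 0], [0, 0.35, 0], [0, 0.35, 0], [0, 0.35, 0], [0, 0.35, 0], [0, 0.35, 0], [0, 0.35, 0]], dr=[[0, 0, 0], [0, 0, 0], [0, 0, 0], [0, 0, 0], [0, 0, 0], [0, 0, 0], [0, 0, 0]], jaw=[1, 1, 1, 1, 1, 1, 1])

```text
time: 2.07
tool_pos: [0.4489, -0.0631, 0.401]
tool_rot: [3.141, 0.0, -0.002]
contact_force: [-0.9, -0.6, 0.0]
opening: 0.0919
grip_force: 0.0
```

Run:
```python
from h import *
im,c=shot("w2"); print(c[2])
```

```text
[ 0.51599967 -0.0621696   0.55992743]
```

Emit:
apply_moves(delta_pos=[[0, 0.65, 0.1], [0, 0.65, 0.1], [0, 0.65, 0.1], [0, 0.65, 0.1], [0, 0.65, 0.1], [0, 0.65, 0.1], [0, 0.65, 0.1], [0, 0.65, 0.1]], dr=[[0, 0, 0], [0, 0, 0], [0, 0, 0], [0, 0, 0], [0, 0, 0], [0, 0, 0], [0, 0, 0], [0, 0, 0]], jaw=[1, 1, 1, 1, 1, 1, 1, 1])

```text
time: 2.78
tool_pos: [0.4496, 0.2, 0.4409]
tool_rot: [-3.141, 0.0, 0.002]
contact_force: [-0.1, 0.0, 0.6]
opening: 0.0914
grip_force: 0.0
```

Run:
```python
from h import *
im,c=shot("w3"); print(c[2])
a,_=load("w2")
o=np.zeros((600,800,3),np.uint8);o[:300,:400]=cv2.resize(a,(400,300));o[:,:]=cv2.resize(im,(800,600),interpolation=cv2.INTER_CUBIC);o[360:,0:320]=cv2.resize(a,(320,240))
cv2.imwrite("pics/w3v.png",o)
```

```text
[0.51667704 0.20106458 0.59985761]
```

View pics/w3v.png

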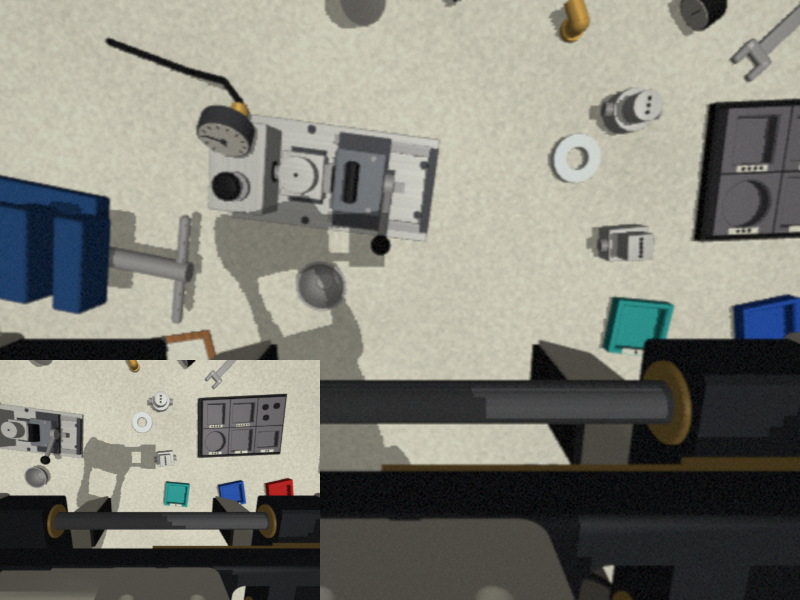

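Run:
```python
from h import *
np.set_printoptions(precision=4,suppress=True)
S=560/800
I3,c3=load("w3");I1,c1=load("w1");I2,c2=load("w2")
def dark(im,u,v,r,t=45):
    x0,y0=max(int(u-r),0),max(int(v-r),0);g=im[y0:int(v+r),x0:int(u+r)].max(2)
    n,l,st,ce=cv2.connectedComponentsWithStats((g<t).astype(np.uint8))
    k=1+np.argmax(st[1:,4]);return ce[k]+[x0,y0],st[k]
for n,u,v,z in [("vent",228,187,.113),("ball",380,245,.1),("fin",350,182,.09)]:
    p,st=dark(I3,u*S,v*S,14);print(n,p,st,plane(c3,p,z))
p,st=dark(I2,45*1.75,100*1.75,14);print("ball w2",p,st)
b3,_=dark(I3,380*S,245*S,14);print("ball tri",tri([(c2,p),(c3,b3)]))
# case outer rim, w1 & w2
for n,im,c,(x0,y0,x1,y1) in [("w1",I1,c1,(245,50,425,180)),("w2",I2,c2,(340,55,510,180))]:
    g=im[y0:y1,x0:x1].max(2);m=(g<125).astype(np.uint8)
    m=cv2.morphologyEx(m,cv2.MORPH_OPEN,np.ones((5,5)))
    cs,_=cv2.findContours(m,cv2.RETR_EXTERNAL,cv2.CHAIN_APPROX_NONE)
    k=max(cs,key=cv2.contourArea);q=cv2.approxPolyDP(cv2.convexHull(k),6,True)[:,0]+[x0,y0]
    print(n,q.tolist(),np.array([plane(c,x,.024)[:2] for x in q]).tolist())
# dark rim etc sample values
print(I1[60:80,300].max(1),I1[150:172,300].max(1))
```

```text
vent [158.1585 130.081 ] [  4   5  19  19 284] [0.5097 0.3822 0.113 ]
ball [265.6905 171.0714] [  8   8  12  13 126] [0.4486 0.2271 0.1   ]
fin [245.4145 126.8761] [ 10   0  11  28 234] [0.5145 0.2577 0.09  ]
ball w2 [ 79.0476 174.6845] [  8   7  15  14 168]
ball tri (array([0.4485, 0.2271, 0.0993]), [1.2365105482543557e-05, 1.2365105482556662e-05])
w1 [[411, 59], [406, 164], [264, 170], [259, 66]] [[0.6125937486200724, -0.39679226151582625], [0.4535354844817079, -0.40414625142796834], [0.44391334519054737, -0.17083381572427211], [0.6029344288021474, -0.16566850488748763]]
w2 [[501, 59], [489, 164], [346, 169], [347, 67]] [[0.6135638660191208, -0.39509908516532466], [0.4542424254704763, -0.40188650211131327], [0.4463337173799256, -0.16705048394779712], [0.6024814862326971, -0.16118635874621262]]
[209 207 197 155  70  46  41  37  70 115 121 119 121 114  97  72  55  93
 116 120] [119 119 119 111  93  83  65  77 102 138 194 216 218 204 146  57  31  44
  75 150 210 213]
```

Emit:
apply_moves(delta_pos=[[0.1, 0.25, -0.4], [0.1, 0.25, -0.4], [0.1, 0.25, -0.4], [0.1, 0.25, -0.4], [0.1, 0.25, -0.4], [0.1, 0.25, -0.4], [0.1, 0.25, -0.4], [0.1, 0.25, -0.4]], dr=[[0, 0, 0], [0, 0, 0], [0, 0, 0], [0, 0, 0], [0, 0, 0], [0, 0, 0], [0, 0, 0], [0, 0, 0]], jaw=[1, 1, 1, 1, 1, 1, 1, 1])

```text
time: 3.5
tool_pos: [0.4901, 0.2965, 0.2825]
tool_rot: [-3.142, -0.002, -0.002]
contact_force: [-0.1, -0.0, 0.2]
opening: 0.0919
grip_force: 0.0
```

Run:
```python
from h import *
im,c=shot("w4"); print(c[2]); cv2.imwrite("pics/w4v.png",cv2.resize(im,(800,600),interpolation=cv2.INTER_CUBIC))
```

```text
[0.55686059 0.29734336 0.44160911]
```

View pics/w4v.png

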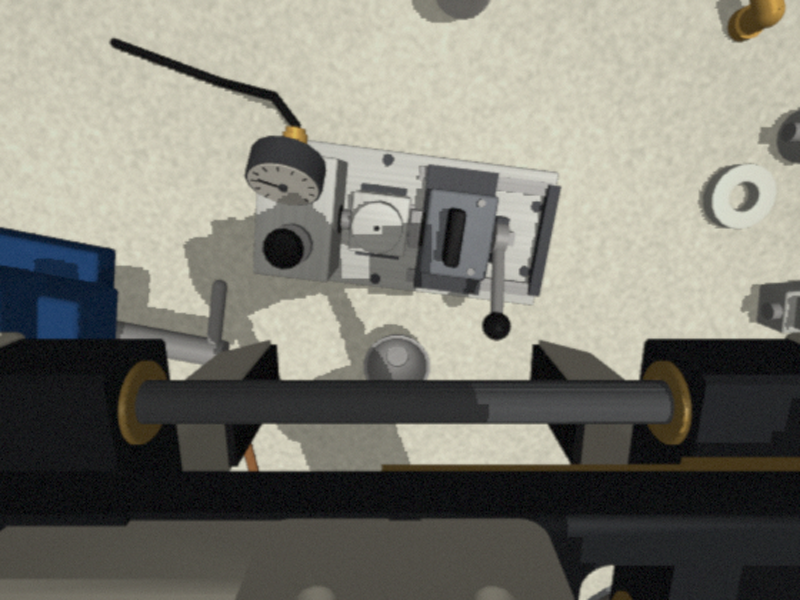

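w4 shows the clamped master's dot at (376,228), the vent cap at (284,248), the ball at (496,326), the fin at (453,237), and the plate's -y corners at (558,172) and (532,304).

Run:
```python
from h import *
np.set_printoptions(precision=4,suppress=True)
S=.7
I3,c3=load("w3");I2,c2=load("w2");I4,c4=load("w4");I1,c1=load("w1")
def dark(im,u,v,r,t=45):
    x0,y0=max(int(u-r),0),max(int(v-r),0);g=im[y0:int(v+r),x0:int(u+r)].max(2)
    n,l,st,ce=cv2.connectedComponentsWithStats((g<t).astype(np.uint8))
    k=1+np.argmax(st[1:,4]);return ce[k]+[x0,y0],st[k]
P4={n:dark(I4,u*S,v*S,r) for n,u,v,r in [("vent",284,248,18),("ball",496,326,13),("fin",453,237,22)]}
P3={n:dark(I3,u*S,v*S,14) for n,u,v in [("vent",228,187),("ball",380,245),("fin",350,182)]}
for n in P4: print(n,P4[n],tri([(c4,P4[n][0]),(c3,P3[n][0])]))
print("dot",plane(c4,(376*S,228*S),.08))
a=plane(c4,(558*S,172*S),.012);b=plane(c4,(532*S,304*S),.012)
print(a,b,np.linalg.norm(a-b),"yaw",np.arctan2(*(a-b)[[1,0]]))
f=plane(c4,P4["fin"][0],.09)
# yaw by ball: ball local(-.061,-.100)
for yaw in (-.08,-.1,-.12,-.14):
    R2=np.array([[np.cos(yaw),-np.sin(yaw)],[np.sin(yaw),np.cos(yaw)]])
    o=plane(c4,P4["ball"][0],.0996)[:2]-R2@[-.061,-.1]
    print(yaw,o,"fin loc",R2.T@(f[:2]-o),"vent loc",R2.T@(plane(c4,P4["vent"][0],.113)[:2]-o),"dot loc",R2.T@(plane(c4,(376*S,228*S),.08)[:2]-o),"corner",R2.T@(a[:2]-o),R2.T@(b[:2]-o))
```

```text
vent (array([198.0846, 173.5622]), array([  5,   5,  28,  28, 603], dtype=int32)) (array([0.5095, 0.3848, 0.1062]), [0.00010778178479429101, 0.00010778178479442323])
ball (array([347.1706, 227.5516]), array([  5,   4,  18,  18, 252], dtype=int32)) (array([0.449 , 0.2269, 0.1016]), [0.0001983225516357343, 0.00019832255163576212])
fin (array([316.644 , 166.0725]), array([ 14,   3,  17,  41, 455], dtype=int32)) (array([0.5141, 0.2592, 0.0784]), [0.00042746984793304283, 0.00042746984793301534])
dot [0.5211 0.3188 0.08  ]
[0.5638 0.1596 0.012 ] [0.4419 0.1747 0.012 ] 0.12282029057793642 yaw -0.12312209247427315
-0.08 [0.5173 0.3212] fin loc [ 0.0026 -0.0605] vent loc [-0.0118  0.0612] dot loc [ 0.004  -0.0021] corner [ 0.0592 -0.1574] [-0.0635 -0.1521]
-0.1 [0.5192 0.3198] fin loc [ 0.0018 -0.0593] vent loc [-0.0151  0.0621] dot loc [ 0.002  -0.0008] corner [ 0.0603 -0.1549] [-0.0625 -0.1521]
-0.12 [0.5211 0.3183] fin loc [ 0.0009 -0.058 ] vent loc [-0.0183  0.063 ] dot loc [-0.      0.0004] corner [ 0.0614 -0.1525] [-0.0614 -0.1521]
-0.14 [0.5229 0.3169] fin loc [ 0.0001 -0.0568] vent loc [-0.0216  0.0638] dot loc [-0.002   0.0016] corner [ 0.0624 -0.15  ] [-0.0604 -0.1521]
```

Run:
```python
from h import *
np.set_printoptions(precision=4,suppress=True)
_,c3=load("w3");_,c4=load("w4");S=.7
print(tri([(c3,(109*S,198*S)),(c4,(117*S,250*S))]), tri([(c3,(184*S,220*S)),(c4,(219*S,286*S))]))
print(tri([(cam("side"),(292.5,280)),(c4,(347.2,227.5))]))
```

```text
(array([0.4928, 0.5719, 0.0005]), [0.0008525372654605599, 0.0008525372654603743]) (array([0.4708, 0.4531, 0.0604]), [0.00035297565743889456, 0.00035297565743884094])
(array([0.4478, 0.2258, 0.0973]), [0.00010928328299172637, 0.00010928328299168909])
```

Emit:
apply_moves(delta_pos=[[0.05, 0.217, -0.1], [0.05, 0.217, -0.2], [0.05, 0.217, -0.33], [0.05, 0.217, -0.33], [0.05, 0.217, -0.33], [0.05, 0.217, -0.33], [0.05, 0.217, -0.33]], dr=[[0, 0, -0.236], [0, 0, -0.236], [0, 0, -0.236], [0, 0, -0.236], [0, 0, -0.236], [0, 0, -0.236], [0, 0, -0.236]], jaw=[0, 0, 0, 0, 0, 0, 0])

```text
time: 4.13
tool_pos: [0.5106, 0.3847, 0.1524]
tool_rot: [-3.139, -0.004, -0.119]
contact_force: [0.8, 0.1, 0.6]
opening: 0.0496
grip_force: 0.0
```

Emit:
apply_moves(delta_pos=[[0, -0.003, -0.05], [0, -0.003, -0.06], [0, -0.003, -0.07], [0, -0.003, -0.07], [0, -0.003, -0.07], [0, -0.003, -0.07], [0, -0.003, -0.07], [0, -0.003, -0.07]], dr=[[0, 0, 0], [0, 0, 0], [0, 0, 0], [0, 0, 0], [0, 0, 0], [0, 0, 0], [0, 0, 0], [0, 0, 0]], jaw=[0, 0, 0, 0, 0, 0, 0, 0])

```text
time: 4.8
tool_pos: [0.5092, 0.384, 0.1217]
tool_rot: [-3.141, -0.001, -0.118]
contact_force: [0.9, -0.6, -0.3]
opening: 0.001
grip_force: 0.0
```

Emit:
apply_moves(delta_pos=[[0, 0, -0.02], [0, 0, -0.035], [0, 0, -0.045], [0, 0, -0.05], [0, 0, -0.053], [0, 0, -0.053], [0, 0, -0.053], [0, 0, -0.053]], dr=[[0, 0, 0], [0, 0, 0], [0, 0, 0], [0, 0, 0], [0, 0, 0], [0, 0, 0], [0, 0, 0], [0, 0, 0]], jaw=[0, 0, 0, 0, 0, 0, 0, 0])

```text
time: 5.47
tool_pos: [0.5101, 0.3846, 0.1045]
tool_rot: [-3.139, -0.004, -0.118]
contact_force: [-6.5, -4.1, 27.2]
opening: 0.0002
grip_force: 13.7
```

Emit:
apply_moves(delta_pos=[[0, 0, 0.1], [-0.02, 0, 0.16], [-0.153, -0.394, 0.16], [-0.153, -0.394, 0.16], [-0.153, -0.394, 0.16], [-0.153, -0.394, 0.16], [-0.153, -0.394, 0.16], [-0.153, -0.394, 0.16]], dr=[[0, 0, 0], [0, 0, 0], [0, 0, 0], [0, 0, 0], [0, 0, 0], [0, 0, 0], [0, 0, 0], [0, 0, 0]], jaw=[0, 0, 0.4, 0.43, 0.43, 0.43, 0.43, 0.43])

```text
time: 6.13
tool_pos: [0.4471, 0.2246, 0.1636]
tool_rot: [3.141, 0.001, -0.121]
contact_force: [0.4, 1.3, 0.8]
opening: 0.0358
grip_force: 0.0
```

Run:
```python
from h import *
s=telemetry.observe();print(s["tool_pos"],s["tool_rot"],s["opening"],s["contact_force"])
im,c=shot("w5"); cv2.imwrite("pics/w5v.png",im)
```

```text
[0.44706339 0.22459648 0.16364793] [ 3.14100159e+00  1.05809478e-03 -1.21036725e-01] 0.035760068812962335 [0.35698903 1.32796199 0.79708524]
```

View pics/w5v.png

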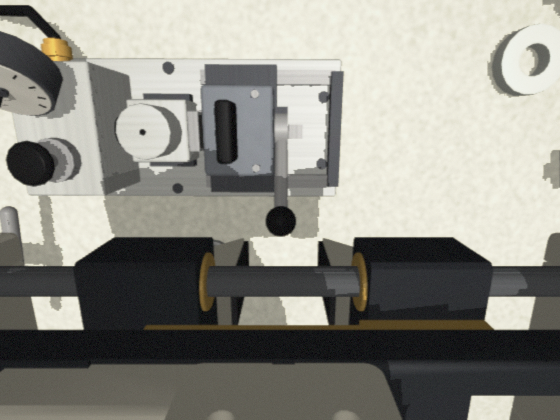

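Run:
```python
from h import *
np.set_printoptions(precision=4,suppress=True)
_,c=load("w5")
print(plane(c,(280,221),.0996),plane(c,(142,132),.08),plane(c,(226,132),.09))
for n,l in [("ball",(-.061,-.1,.0996)),("fin",(0,-.058,.09)),("dot",(0,0,.08))]:
    print(n,R.from_euler("z",-.12).apply(l)+[.521,.318,0])
```

```text
[0.4482 0.2272 0.0996] [0.5213 0.3192 0.08  ] [0.514 0.257 0.09 ]
ball [0.4485 0.226  0.0996]
fin [0.5141 0.2604 0.09  ]
dot [0.521 0.318 0.08 ]
```

Emit:
apply_moves(delta_pos=[[0.003, 0.004, -0.05], [0.003, 0.004, -0.1], [0.003, 0.004, -0.15], [0.003, 0.004, -0.185], [0.003, 0.004, -0.185], [0.003, 0.004, -0.185]], dr=[[0, 0, 0], [0, 0, 0], [0, 0, 0], [0, 0, 0], [0, 0, 0], [0, 0, 0]], jaw=[0.43, 0.43, 0.43, 0.43, 0.43, 0.43])

```text
time: 6.68
tool_pos: [0.449, 0.2287, 0.0893]
tool_rot: [3.141, 0.001, -0.117]
contact_force: [-0.1, -0.3, 0.9]
opening: 0.0396
grip_force: 0.0
```

Emit:
apply_moves(delta_pos=[[0, 0, 0], [0, 0, 0], [0, 0, 0], [0, 0, 0], [0, 0, 0], [0, 0, 0]], dr=[[0, 0, 0], [0, 0, 0], [0, 0, 0], [0, 0, 0], [0, 0, 0], [0, 0, 0]], jaw=[0.15, 0.15, 0.15, 0.15, 0.15, 0.15], force=8)

```text
time: 7.18
tool_pos: [0.4493, 0.2265, 0.0908]
tool_rot: [3.139, -0.001, -0.118]
contact_force: [0.7, -7.3, 2.1]
opening: 0.0211
grip_force: 8.0
```

Emit:
apply_moves(delta_pos=[[0.0315, -0.0038, 0.0345], [0.0705, -0.0085, 0.06], [0.1144, -0.0138, 0.075], [0.1606, -0.0194, 0.078], [0.2065, -0.0249, 0.07], [0.2487, -0.03, 0.051], [0.2849, -0.0344, 0.022], [0.3038, -0.0366, -0.0015]], dr=[[0, 0, 0], [0, 0, 0], [0, 0, 0], [0, 0, 0], [0, 0, 0], [0, 0, 0], [0, 0, 0], [0, 0, 0]], jaw=[0.15, 0.15, 0.15, 0.15, 0.15, 0.15, 0.15, 0.15])

```text
time: 7.85
tool_pos: [0.5734, 0.211, 0.0903]
tool_rot: [3.14, -0.004, -0.119]
contact_force: [1.9, -7.3, 3.8]
opening: 0.0213
grip_force: 8.0
```

Emit:
apply_moves(delta_pos=[[0.003, 0, -0.005], [0.003, 0, -0.005], [0.003, 0, -0.005], [0.003, 0, -0.005]], dr=[[0, 0, 0], [0, 0, 0], [0, 0, 0], [0, 0, 0]], jaw=[0.15, 0.15, 0.15, 0.15])

```text
time: 8.18
tool_pos: [0.5718, 0.2118, 0.0878]
tool_rot: [3.139, -0.001, -0.117]
contact_force: [2.5, -16.6, 1.7]
opening: 0.0212
grip_force: 8.0
```

Emit:
apply_moves(delta_pos=[[0, 0.005, 0], [0, 0.005, 0], [0, 0.005, 0.1], [0, 0, 0.18], [-0.1445, 0.117, 0.18], [-0.1445, 0.117, 0.18], [-0.1445, 0.117, 0.18], [-0.1445, 0.117, 0.18]], dr=[[0, 0, 0], [0, 0, 0], [0, 0, 0], [0, 0, 0], [0, 0, 0], [0, 0, 0], [0, 0, 0], [0, 0, 0]], jaw=[0.43, 0.43, 0.43, 0.43, 0.43, 0.3, 0.3, 0.3])

```text
time: 8.85
tool_pos: [0.5124, 0.2617, 0.1602]
tool_rot: [-3.141, -0.0, -0.115]
contact_force: [-0.1, -0.3, 0.1]
opening: 0.028
grip_force: 0.0
```

Run:
```python
from h import *
np.set_printoptions(precision=4,suppress=True)
im,c=shot("w6"); s=telemetry.observe();print(s["tool_pos"],s["opening"])
for n,l,r in [("ball",(.061,-.1,.0996),20),("fin",(0,-.06,.09),30)]:
    X=R.from_euler("z",-.12).apply(l)+[.5212,.3187,0];u,v=proj(c,X)
    x0,y0=int(u-r),int(v-r);g=im[y0:y0+2*r,x0:x0+2*r].max(2)
    k,lb,st,ce=cv2.connectedComponentsWithStats((g<45).astype(np.uint8));i=1+np.argmax(st[1:,4])
    print(n,(u,v),ce[i]+[x0,y0],st[i],X,plane(c,ce[i]+[x0,y0],X[2]))
```

```text
[0.5135 0.2609 0.16  ] 0.027845202043437794
ball (np.float64(349.01634091796313), np.float64(132.38631349599925)) [349.9221 132.5377] [  6   5  31  32 783] [0.5698 0.2121 0.0996] [0.5696 0.2115 0.0996]
fin (np.float64(287.12588806050917), np.float64(217.38056142040236)) [287.1168 215.1008] [ 23   0  16  58 873] [0.514  0.2591 0.09  ] [0.5157 0.2589 0.09  ]
```

Emit:
apply_moves(delta_pos=[[0.001, -0.005, -0.08], [0.001, -0.005, -0.15], [0.001, -0.005, -0.19], [0.001, -0.005, -0.215], [0.001, -0.005, -0.215], [0.001, -0.005, -0.215]], dr=[[0, 0, -0.01], [0, 0, -0.01], [0, 0, -0.01], [0, 0, -0.01], [0, 0, -0.01], [0, 0, -0.01]], jaw=[0.3, 0.3, 0.3, 0.3, 0.3, 0.3])

```text
time: 9.4
tool_pos: [0.515, 0.2578, 0.0735]
tool_rot: [3.142, 0.0, -0.124]
contact_force: [-0.2, -0.2, 0.0]
opening: 0.0277
grip_force: 0.0
```

Emit:
apply_moves(delta_pos=[[0, 0, 0], [0, 0, 0], [0, 0, 0], [0, 0, 0], [0, 0, 0]], dr=[[0, 0, 0], [0, 0, 0], [0, 0, 0], [0, 0, 0], [0, 0, 0]], jaw=[0.05, 0.05, 0.05, 0.05, 0.05], force=15)

```text
time: 9.82
tool_pos: [0.515, 0.2582, 0.0745]
tool_rot: [-3.141, -0.002, -0.123]
contact_force: [-0.2, -0.9, 7.1]
opening: 0.012
grip_force: 15.0
```

Emit:
apply_moves(delta_pos=[[-0.0024, -0.02, 0], [-0.0048, -0.04, 0], [-0.0072, -0.06, 0], [-0.0096, -0.08, 0], [-0.012, -0.1, 0], [-0.0124, -0.103, 0], [-0.0124, -0.103, 0], [-0.0124, -0.103, 0]], dr=[[0, 0, 0], [0, 0, 0], [0, 0, 0], [0, 0, 0], [0, 0, 0], [0, 0, 0], [0, 0, 0], [0, 0, 0]], jaw=[0.05, 0.05, 0.05, 0.05, 0.05, 0.05, 0.05, 0.05])

```text
time: 10.48
tool_pos: [0.5098, 0.2165, 0.0745]
tool_rot: [-3.141, -0.002, -0.123]
contact_force: [-1.0, -2.6, 9.6]
opening: 0.0117
grip_force: 15.0
```

Emit:
apply_moves(delta_pos=[[0, 0, 0], [0, 0, 0], [0, 0, 0.1], [0, 0, 0.2], [0.01, 0.1, 0.22], [0.02, 0.2, 0.22], [0.027, 0.248, 0.22], [0.027, 0.248, 0.22]], dr=[[0, 0, 0], [0, 0, 0], [0, 0, 0], [0, 0, 0.25], [0, 0, 0.5], [0, 0, 0.75], [0, 0, 1], [0, 0, 1]], jaw=[0.3, 0.3, 0.3, 0.5, 0.7, 0.78, 0.78, 0.78])

```text
time: 11.15
tool_pos: [0.5199, 0.3198, 0.1611]
tool_rot: [-3.14, -0.001, 0.386]
contact_force: [-0.6, -0.8, -0.3]
opening: 0.0562
grip_force: 0.0
```

Emit:
apply_moves(delta_pos=[[0, 0, 0], [0, 0, 0], [0, 0, 0], [0, 0, 0]], dr=[[0, 0, 0.25], [0, 0, 0.5], [0, 0, 0.75], [0, 0, 1]], jaw=[0.78, 0.78, 0.78, 0.78])

```text
time: 11.48
tool_pos: [0.5198, 0.3151, 0.1607]
tool_rot: [-3.141, 0.002, 0.881]
contact_force: [-0.5, 0.2, 0.4]
opening: 0.0714
grip_force: 0.0
```

Emit:
apply_moves(delta_pos=[[0, 0, 0], [0, 0, 0], [0, 0, 0], [0, 0, 0], [0, 0, 0]], dr=[[0, 0, 0.25], [0, 0, 0.5], [0, 0, 0.75], [0, 0, 1], [0, 0, 1]], jaw=[0.78, 0.78, 0.78, 0.78, 0.78])

```text
time: 11.9
tool_pos: [0.5198, 0.315, 0.1608]
tool_rot: [-3.141, 0.001, 1.379]
contact_force: [-0.5, -0.2, -0.4]
opening: 0.0713
grip_force: 0.0
```

Take a look, and finish the rotation (target yaw 1.451).

Emit:
apply_moves(delta_pos=[[0, 0, 0], [0, 0, 0], [0, 0, 0], [0, 0, 0]], dr=[[0, 0, 0.144], [0, 0, 0.144], [0, 0, 0.144], [0, 0, 0.144]], jaw=[0.78, 0.78, 0.78, 0.78])

```text
time: 12.23
tool_pos: [0.5201, 0.3157, 0.1612]
tool_rot: [-3.141, 0.0, 1.445]
contact_force: [0.1, 0.4, -0.1]
opening: 0.0719
grip_force: 0.0
```

Run:
```python
from h import *
np.set_printoptions(precision=4,suppress=True)
im,c=shot("w7"); s=telemetry.observe();print(s["tool_pos"],s["tool_rot"],s["opening"])
print(proj(c,[.521,.3187,.08]))
a=eyes.read_camera("side")[:,:,::-1]
o=np.zeros((600,800,3),np.uint8);o[:420,:560]=im;o[340:,500:]=cv2.resize(a[230:360,200:350],(300,260),interpolation=cv2.INTER_CUBIC)
cv2.imwrite("pics/w7v.png",o)
```

```text
[0.5201 0.3158 0.1612] [-3.1414  0.0002  1.4455] 0.0719556556577856
[283.2606 212.5649]
```

View pics/w7v.png

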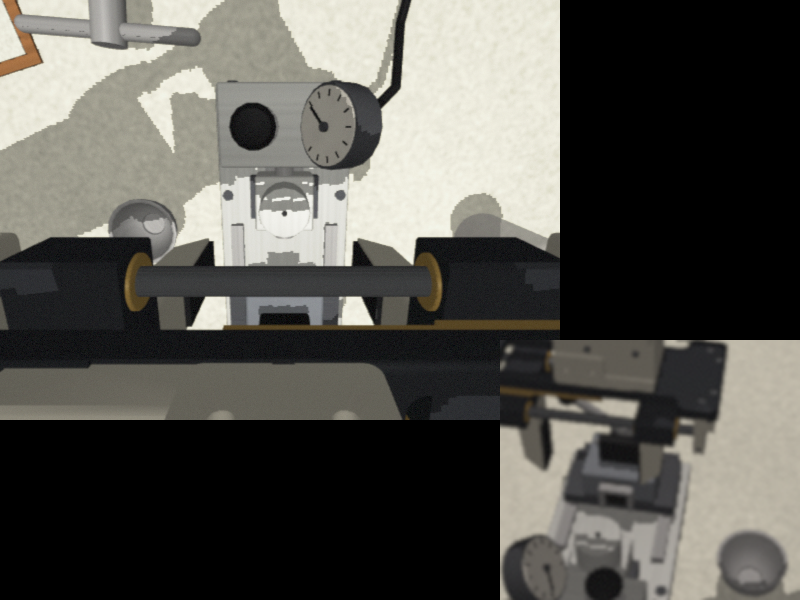

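w7 shows the master's dot at (284,213), exactly where predicted. The gauge needle has swung to the other side, so the stand is vented. The head is drawn back.

Emit:
apply_moves(delta_pos=[[0.001, 0, -0.07], [0.001, 0, -0.14], [0.001, 0, -0.2], [0.001, 0, -0.23], [0.001, 0, -0.25], [0.001, 0, -0.25], [0.001, 0, -0.25]], dr=[[0, 0, 0.01], [0, 0, 0.01], [0, 0, 0.01], [0, 0, 0.01], [0, 0, 0.01], [0, 0, 0.01], [0, 0, 0.01]], jaw=[0.78, 0.78, 0.78, 0.78, 0.78, 0.78, 0.78])

```text
time: 12.92
tool_pos: [0.5209, 0.3162, 0.0617]
tool_rot: [3.141, -0.0, 1.453]
contact_force: [0.3, -0.8, -0.1]
opening: 0.0717
grip_force: 0.0
```

Emit:
apply_moves(delta_pos=[[0, 0, 0], [0, 0, 0], [0, 0, 0], [0, 0, 0], [0, 0, 0], [0, 0, 0], [0, 0, 0], [0, 0, 0]], dr=[[0, 0, 0], [0, 0, 0], [0, 0, 0], [0, 0, 0], [0, 0, 0], [0, 0, 0], [0, 0, 0], [0, 0, 0]], jaw=[0.3, 0.3, 0.3, 0.3, 0.3, 0.3, 0.3, 0.3], force=35)

```text
time: 13.58
tool_pos: [0.5208, 0.3161, 0.0617]
tool_rot: [3.141, -0.0, 1.454]
contact_force: [-0.7, 0.1, 2.5]
opening: 0.0391
grip_force: 35.0
```

Emit:
apply_moves(delta_pos=[[0, 0, 0.02], [0, 0, 0.05], [0, 0, 0.1], [0, 0, 0.15], [0, 0, 0.2], [0, 0, 0.25], [0, 0, 0.3], [0, 0, 0.3]], dr=[[0, 0, 0], [0, 0, 0], [0, 0, 0], [0, 0, 0], [0, 0, 0], [0, 0, 0], [0, 0, 0], [0, 0, 0]], jaw=[0.3, 0.3, 0.3, 0.3, 0.3, 0.3, 0.3, 0.3])

```text
time: 14.25
tool_pos: [0.5221, 0.3169, 0.1858]
tool_rot: [3.136, -0.004, 1.454]
contact_force: [0.5, -0.1, -1.4]
opening: 0.0392
grip_force: 35.0
```

Emit:
apply_moves(delta_pos=[[0, -0.05, 0.05], [0.01, -0.13, 0.1], [0.02, -0.22, 0.15], [0.02, -0.31, 0.2], [0.02, -0.4, 0.2], [0.02, -0.49, 0.2], [0.02, -0.58, 0.2], [0.02, -0.67, 0.2]], dr=[[0, 0, 0], [0, 0, 0.05], [0, 0, 0.1], [0, 0, 0.15], [0, 0, 0.2], [0, 0, 0.25], [0, 0, 0.316], [0, 0, 0.316]], jaw=[0.3, 0.3, 0.3, 0.3, 0.3, 0.3, 0.3, 0.3], force=45)

```text
time: 14.92
tool_pos: [0.5277, 0.0465, 0.2602]
tool_rot: [-3.14, -0.0, 1.614]
contact_force: [2.0, 1.3, -1.8]
opening: 0.0389
grip_force: 45.0
```

Emit:
apply_moves(delta_pos=[[0, -0.09, 0], [0, -0.18, 0], [0, -0.27, 0], [0, -0.35, 0], [0, -0.4, 0], [0, -0.4, 0], [0, -0.4, 0]], dr=[[0, 0, 0], [0, 0, 0], [0, 0, 0], [0, 0, 0], [0, 0, 0], [0, 0, 0], [0, 0, 0]], jaw=[0.3, 0.3, 0.3, 0.3, 0.3, 0.3, 0.3])

```text
time: 15.5
tool_pos: [0.528, -0.1127, 0.26]
tool_rot: [-3.14, -0.001, 1.609]
contact_force: [0.1, 0.1, -1.6]
opening: 0.039
grip_force: 45.0
```

Run:
```python
from h import *
im,c=shot("w8"); s=telemetry.observe();print(s["tool_pos"],s["tool_rot"],s["opening"],s["grip_force"],s["contact_force"],c[2])
cv2.imwrite("pics/w8v.png",cv2.resize(im,(800,600),interpolation=cv2.INTER_CUBIC))
```

```text
[ 0.52810115 -0.11168089  0.26029979] [-3.13993799e+00 -1.30181453e-03  1.61091312e+00] 0.038898815365032674 44.994224309921265 [ 0.20901686  0.26231205 -1.60993137] [ 0.52610876 -0.04529774  0.41906738]
```

View pics/w8v.png

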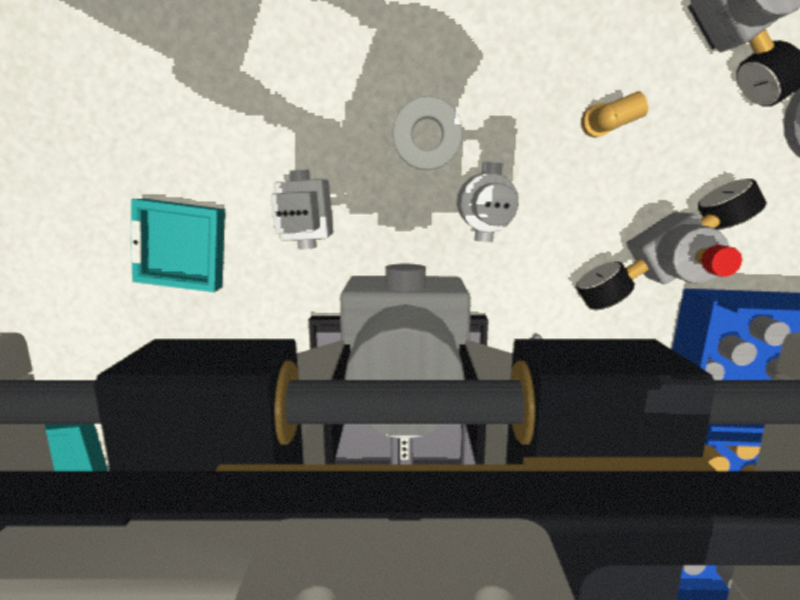

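w8 shows the wide master held upright in the jaws and the square and round masters standing at (300,210) and (488,205). The case is mostly hidden by the gripper, so I'll refine its pose from w1 and w2.

```bash
cat > case.py <<'E'
from h import *
def corners(tag,roi,t=78):
    im,c=load(tag);x0,y0,x1,y1=roi
    g=cv2.resize(im[y0:y1,x0:x1].max(2),None,fx=4,fy=4,interpolation=cv2.INTER_CUBIC)
    m=(g<t).astype(np.uint8)
    n,l,st,_=cv2.connectedComponentsWithStats(m);k=1+np.argmax(st[1:,2]*st[1:,3])
    rim=(l==k).astype(np.uint8)
    pts=cv2.findNonZero(rim)[:,0].astype(float);hull=cv2.convexHull(cv2.findNonZero(rim))
    # lines by side: fit to hull-side outermost pixels
    rc=cv2.boxPoints(cv2.minAreaRect(hull));L=[]
    ed=[]
    con=cv2.findContours(rim,cv2.RETR_EXTERNAL,cv2.CHAIN_APPROX_NONE)[0];con=max(con,key=cv2.contourArea)[:,0].astype(np.float32)
    q=cv2.approxPolyDP(hull,14,True)[:,0].astype(float)
    if len(q)!=4: q=rc
    for i in range(4):
        a,b=q[i],q[(i+1)%4];d=(b-a)/np.linalg.norm(b-a);nn=np.array([-d[1],d[0]])
        s=(con-a)@d;e=np.abs((con-a)@nn);w=con[(s>.1*np.linalg.norm(b-a))&(s<.9*np.linalg.norm(b-a))&(e<8)]
        L.append(cv2.fitLine(w,cv2.DIST_HUBER,0,.01,.01)[:,0])
    P=[]
    for i in range(4):
        a,b=L[i-1],L[i];t_=np.linalg.solve(np.array([a[:2],-b[:2]]).T,b[2:]-a[2:]);P.append((a[2:]+t_[0]*a[:2]+.5)/4-.5+[x0,y0])
    P=np.array(P);return P,c
E
python3 - <<'E'
from case import *
np.set_printoptions(precision=4,suppress=True)
for tag,roi in [("w1",(245,50,425,180)),("w2",(340,55,510,180))]:
    P,c=corners(tag,roi);i=np.argsort(P.sum(1))
    W=np.array([plane(c,p,.024)[:2] for p in P])
    print(tag,P.tolist());print(W,"ctr",W.mean(0))
    d=np.diff(np.vstack([W,W[:1]]),axis=0);print(np.linalg.norm(d,axis=1),np.arctan2(d[:,1],d[:,0])%(np.pi/2))
E
```

```text
w1 [[411.48907470703125, 58.69139385223389], [406.0202941894531, 163.2899627685547], [265.0213394165039, 169.45272827148438], [259.16638946533203, 65.90923309326172]]
[[ 0.6132 -0.398 ]
 [ 0.455  -0.4046]
 [ 0.4451 -0.1732]
 [ 0.6033 -0.1666]] ctr [ 0.5292 -0.2856]
[0.1584 0.2317 0.1584 0.2317] [0.0417 0.0428 0.0417 0.0428]
w2 [[501.129150390625, 59.11899471282959], [488.9646301269531, 163.90335083007812], [346.32779693603516, 169.88492584228516], [346.38754320144653, 66.599853515625]]
[[ 0.6136 -0.3957]
 [ 0.4547 -0.4022]
 [ 0.4452 -0.1683]
 [ 0.6033 -0.1609]] ctr [ 0.5292 -0.2818]
[0.159  0.2341 0.1583 0.2351] [0.041  0.0409 0.0471 0.0438]
```

Emit:
apply_moves(delta_pos=[[-0.01, -0.09, 0.05], [-0.02, -0.19, 0.1], [-0.03, -0.29, 0.1], [-0.04, -0.39, 0.1], [-0.05, -0.49, 0.1], [-0.06, -0.59, 0.1], [-0.07, -0.69, 0.1], [-0.07, -0.78, 0.1]], dr=[[0, 0, 0], [0, 0, 0], [0, 0, 0], [0, 0, 0], [0, 0, 0], [0, 0, 0], [0, 0, 0], [0, 0, 0]], jaw=[0.3, 0.3, 0.3, 0.3, 0.3, 0.3, 0.3, 0.3])

```text
time: 16.22
tool_pos: [0.5004, -0.4247, 0.3009]
tool_rot: [-3.141, -0.001, 1.613]
contact_force: [0.8, -0.0, -1.9]
opening: 0.0393
grip_force: 45.0
```

Emit:
apply_moves(delta_pos=[[0, 0, 0], [0, 0, 0], [0, 0, 0]], dr=[[0, 0, 0], [0, 0, 0], [0, 0, 0]], jaw=[0.3, 0.3, 0.3])

```text
time: 16.47
tool_pos: [0.5012, -0.4224, 0.3006]
tool_rot: [-3.141, -0.002, 1.613]
contact_force: [-0.6, 1.5, -1.3]
opening: 0.0389
grip_force: 45.0
```

Run:
```python
from h import *
im,c=shot("w9"); s=telemetry.observe();print(s["tool_pos"],s["tool_rot"],s["opening"],s["grip_force"],c[2])
for X in [(.6132,-.398),(.455,-.4046),(.4451,-.1732),(.6033,-.1666)]:
    u=proj(c,[*X,.024]);print(u);cv2.circle(im,tuple(int(round(k*1)) for k in u),3,(0,0,255),1)
cv2.imwrite("pics/w9v.png",cv2.resize(im,(800,600),interpolation=cv2.INTER_CUBIC))
```

```text
[ 0.50139541 -0.42200218  0.30117076] [-3.14152280e+00 -1.09561335e-03  1.61392710e+00] 0.03882900730984118 44.99461233615875 [ 0.49890881 -0.35510644  0.45965475]
[367.3876896  163.00193347]
[248.69452101 162.82824088]
[243.53335659 -38.13172441]
[380.36222384 -37.98065278]
```

View pics/w9v.png

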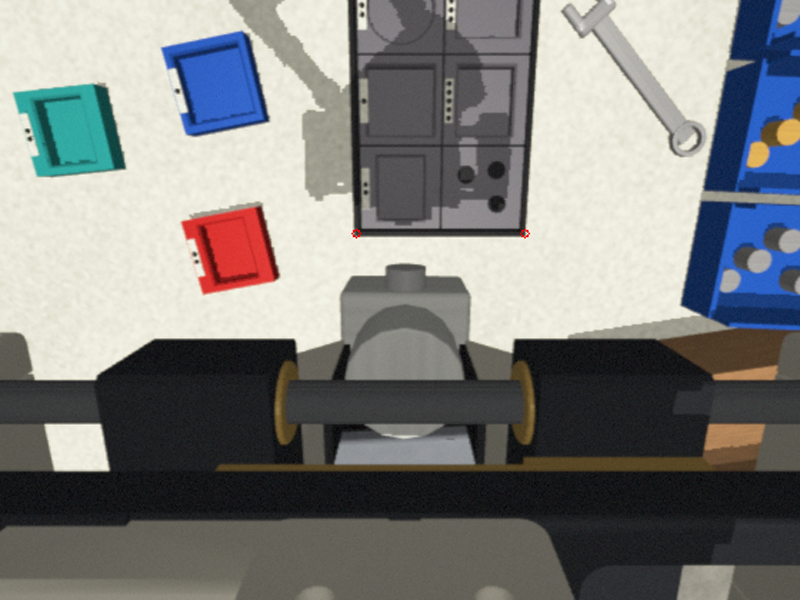

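The predicted corners (357,233) and (525,233) fall on the rim. The seam crossings are visible at (440,145) and (443,53), so I'll use them as a cross-check.

Run:
```python
from h import *
np.set_printoptions(precision=4,suppress=True)
_,c=load("w9");_,c1=load("w1")
f=.7
C=np.array([.5292,-.2856]);r=R.from_euler("z",.042)
j1=(475-300)/3.03+255,192/3.03+55; j2=(620-300)/3.03+255,185/3.03+55
for uv9,uv1,l in [((440.5*f,145*f),j2,(0,-.037,0)),((443*f,53.5*f),j1,(0,.037,0))]:
    print(plane(c,uv9,.024),plane(c1,uv1,.024),tri([(c,uv9),(c1,uv1)]),C+r.apply(l)[:2])
for n,l in [("wide",(-.037,0,0)),("round",(-.037,.074,0)),("square",(.037,0,0))]: print(n,C+r.apply(l)[:2])
```

```text
[ 0.5297 -0.3235  0.024 ] [ 0.5296 -0.3258  0.024 ] (array([ 0.5293, -0.324 ,  0.0315]), [0.0001311627092203849, 0.00013116270922036022]) [ 0.5308 -0.3226]
[ 0.5271 -0.2493  0.024 ] [ 0.5261 -0.2501  0.024 ] (array([ 0.5265, -0.2499,  0.0268]), [0.00044926098947657006, 0.0004492609894763519]) [ 0.5276 -0.2486]
wide [ 0.4922 -0.2872]
round [ 0.4891 -0.2132]
square [ 0.5662 -0.284 ]
```

Run:
```python
from h import *
im,c=load("w9");d=np.load("pics/w9.npz");Rt=R.from_euler("xyz",d["tool_rot"])
for off in (0,.0026,.005):
    print(off,[proj(c,d["tool_pos"]+Rt.apply(p))/.7 for p in [(off+.032,0,.0457-.032),(off+.024,-.025,.0457-.034),(off+.024,.025,.0457-.034)]])
```

```text
0 [array([403.08164221, 276.16904216]), array([337.13225544, 297.8760652 ]), array([469.00370067, 297.97487737])]
0.0026 [array([403.08250217, 269.4175169 ]), array([336.88885121, 291.20761169]), array([469.24873966, 291.30633462])]
0.005 [array([403.08330166, 263.14077977]), array([336.66256455, 285.00812194]), array([469.47654622, 285.10675889])]
```

Emit:
apply_moves(delta_pos=[[0, 0.05, -0.05], [0, 0.13, -0.1], [-0.01, 0.22, -0.18], [-0.024, 0.3, -0.26], [-0.024, 0.33, -0.33], [-0.024, 0.33, -0.38], [-0.024, 0.33, -0.38], [-0.024, 0.33, -0.38]], dr=[[0, 0, 0], [0, 0, 0], [0, 0, 0], [0, 0, 0], [0, 0, 0], [0, 0, 0], [0, 0, 0], [0, 0, 0]], jaw=[0.3, 0.3, 0.3, 0.3, 0.3, 0.3, 0.3, 0.3])

```text
time: 17.18
tool_pos: [0.4914, -0.2905, 0.1499]
tool_rot: [-3.141, -0.0, 1.614]
contact_force: [0.3, 0.0, -0.4]
opening: 0.039
grip_force: 45.0
```

Run:
```python
from h import *
im,c=shot("w10");
for t in ("w8","w9","w10"):
    im,c=load(t);g=im.max(2)
    print(t,"spig",g[180:206,283].tolist(),"body",g[188:216,258].tolist())
s=telemetry.observe();d=s;Rt=R.from_euler("xyz",s["tool_rot"])
_,c=load("w10")
for off in (.0026,.005): print([proj(c,d["tool_pos"]+Rt.apply(p)) for p in [(off+.032,0,.0457-.032),(off+.024,-.015,.0457-.034),(off+.024,-.015,.0457)]])
cv2.imwrite("pics/w10v.png",cv2.resize(load("w10")[0][160:320,180:400],(770,560),interpolation=cv2.INTER_CUBIC))
```

```text
w8 spig [234, 231, 228, 221, 158, 89, 78, 76, 81, 94, 113, 115, 117, 111, 115, 116, 112, 113, 112, 114, 111, 113, 113, 112, 110, 120] body [232, 234, 237, 233, 220, 119, 94, 89, 90, 93, 92, 90, 88, 90, 93, 97, 106, 121, 128, 136, 139, 139, 137, 136, 139, 138, 137, 132]
w9 spig [240, 241, 241, 235, 168, 89, 77, 77, 79, 90, 110, 115, 113, 116, 114, 113, 114, 111, 114, 116, 116, 114, 114, 109, 107, 118] body [240, 236, 235, 236, 228, 121, 92, 90, 92, 93, 91, 93, 88, 94, 96, 94, 106, 120, 127, 134, 139, 140, 139, 140, 139, 140, 136, 137]
w10 spig [79, 78, 82, 84, 79, 75, 75, 73, 79, 96, 112, 113, 115, 115, 116, 114, 112, 114, 114, 112, 115, 113, 116, 111, 108, 113] body [76, 78, 82, 78, 84, 92, 92, 87, 88, 92, 93, 91, 90, 93, 96, 94, 106, 119, 128, 132, 138, 140, 138, 138, 139, 139, 140, 134]
[array([283.44719467, 191.4597713 ]), array([255.49898112, 206.75087141]), array([259.980787  , 193.95969475])]
[array([283.45647974, 187.05511569]), array([255.41271621, 202.40051017]), array([259.92112749, 190.26448978])]
```

View pics/w10v.png

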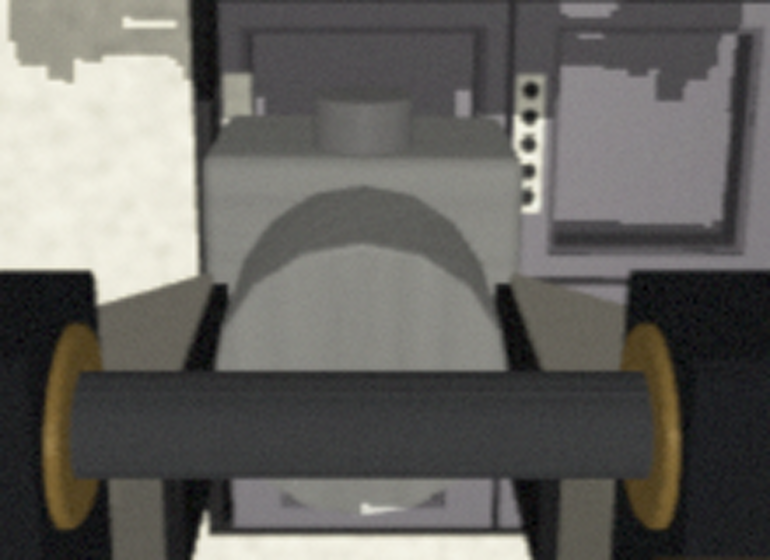

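The held master shows upright and centred. Its body's top and bottom edges at rows 204.5 and 192.7 put it 3.5 mm ahead of the TCP along tool x. Lowering now.

Emit:
apply_moves(delta_pos=[[0.001, -0.002, -0.06], [0.001, -0.002, -0.12], [0.001, -0.002, -0.16], [0.001, -0.002, -0.18], [0.001, -0.002, -0.2], [0.001, -0.002, -0.215], [0.001, -0.002, -0.228], [0.001, -0.002, -0.228]], dr=[[0, 0, 0], [0, 0, 0], [0, 0, 0], [0, 0, 0], [0, 0, 0], [0, 0, 0], [0, 0, 0], [0, 0, 0]], jaw=[0.3, 0.3, 0.3, 0.3, 0.3, 0.3, 0.3, 0.3])

```text
time: 17.9
tool_pos: [0.4914, -0.2929, 0.058]
tool_rot: [3.141, 0.0, 1.612]
contact_force: [0.3, 0.1, -2.0]
opening: 0.0389
grip_force: 45.0
```

Emit:
apply_moves(delta_pos=[[0, 0.002, -0.005], [0, 0.002, -0.005], [0, 0.002, -0.005], [0, 0.002, -0.005], [0, 0.002, -0.005], [0, 0.002, -0.005]], dr=[[0, 0, 0], [0, 0, 0], [0, 0, 0], [0, 0, 0], [0, 0, 0], [0, 0, 0]], jaw=[0.3, 0.3, 0.45, 0.6, 0.65, 0.65])

```text
time: 18.4
tool_pos: [0.4916, -0.2921, 0.0566]
tool_rot: [3.141, 0.001, 1.612]
contact_force: [0.2, 1.0, 0.5]
opening: 0.0566
grip_force: 0.0
```

Emit:
apply_moves(delta_pos=[[0, 0, 0.04], [0, 0, 0.1], [0, 0, 0.2], [0, 0, 0.3], [0, 0.1, 0.45], [0, 0.2, 0.5], [0, 0.3, 0.5], [0, 0.4, 0.5]], dr=[[0, 0, 0], [0, 0, 0], [0, 0, 0], [0, 0, 0], [0, 0, -0.25], [0, 0, -0.5], [0, 0, -0.75], [0, 0, -1]], jaw=[0.65, 0.65, 0.65, 0.65, 0.65, 0.65, 0.65, 0.65])

```text
time: 19.07
tool_pos: [0.4922, -0.1582, 0.2561]
tool_rot: [3.136, -0.0, 1.116]
contact_force: [1.8, -0.2, -0.0]
opening: 0.0597
grip_force: 0.0
```

Emit:
apply_moves(delta_pos=[[-0.05, 0, 0.05], [-0.1, 0, 0.1], [-0.17, 0, 0.11], [-0.17, 0, 0.11]], dr=[[0, 0, -0.25], [0, 0, -0.5], [0, 0, -0.75], [0, 0, -1]], jaw=[0.65, 0.65, 0.65, 0.65])

```text
time: 19.4
tool_pos: [0.4209, -0.1582, 0.2993]
tool_rot: [3.139, -0.0, 0.618]
contact_force: [0.9, -0.2, -0.2]
opening: 0.0592
grip_force: 0.0
```

Emit:
apply_moves(delta_pos=[[0, 0, 0], [0, 0, 0], [0, 0, 0], [0, 0, 0], [0, 0, 0], [0, 0, 0]], dr=[[0, 0, -0.25], [0, 0, -0.5], [0, 0, -0.75], [0, 0, -1], [0, 0, -1], [0, 0, -1]], jaw=[0.65, 0.65, 0.65, 0.65, 0.65, 0.65])

```text
time: 19.9
tool_pos: [0.4234, -0.1587, 0.2972]
tool_rot: [3.141, -0.0, 0.127]
contact_force: [-0.1, 1.1, 0.2]
opening: 0.0598
grip_force: 0.0
```

Run:
```python
from h import *
im,c=shot("w11"); s=telemetry.observe();print(s["tool_pos"],s["tool_rot"],c[2])
cv2.imwrite("pics/w11v.png",cv2.resize(im,(800,600),interpolation=cv2.INTER_CUBIC))
```

```text
[ 0.42346618 -0.15866017  0.29715796] [ 3.14135362e+00 -1.85727733e-04  1.27332011e-01] [ 0.48991414 -0.14923461  0.45619986]
```

View pics/w11v.png

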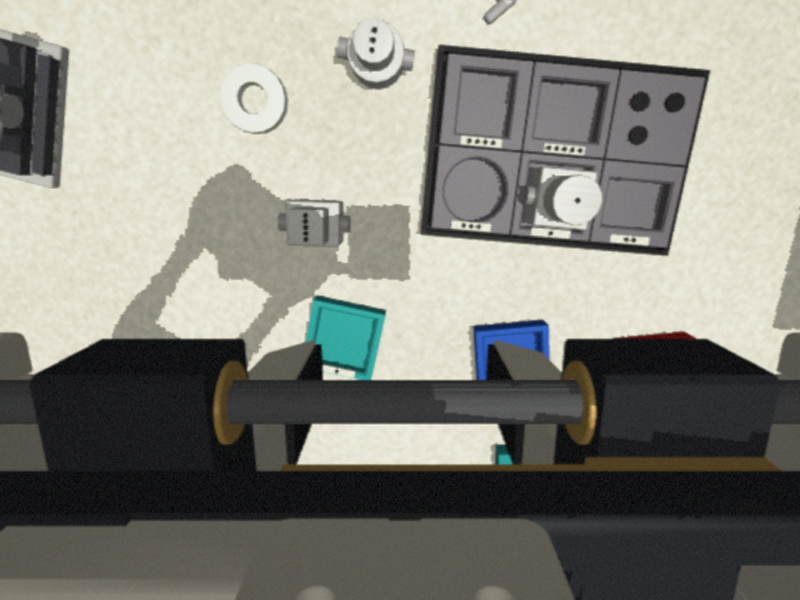

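w11 shows the wide master in its one-dot pocket, dot at (577,200). The square master's dots are at (306,227) with spigots at (281,222) and (347,223). The round master's dots are at (374,40) with spigots at (340,50) and (407,58).

Run:
```python
from h import *
np.set_printoptions(precision=4,suppress=True)
_,c=load("w11");_,c8=load("w8");_,c1=load("w1");f=.7
dots=lambda *p:[(a*f,b*f) for a,b in p]
sq=dots((306,227),(293,213));ro=dots((374,40),(497,205))
print("square",tri([(c,sq[0]),(c8,sq[1])]),plane(c,sq[0],.064),plane(c8,sq[1],.064),plane(c1,(160+155/4,45+522/4),.064))
print("round",tri([(c,ro[0]),(c8,ro[1])]),plane(c,ro[0],.064),plane(c8,ro[1],.064),plane(c1,(160+91/4,45+90/4),.064))
for n,cc,a,b in [("sq",c,(281,222),(347,223)),("sq8",c8,(300,175),(306,243)),("ro",c,(340,50),(407,58)),("ro8",c8,(492,168),(484,237))]:
    A,B=[plane(cc,(x*f,y*f),.026) for x,y in (a,b)];d=A-B if A[1]>B[1] else B-A
    print(n,A,B,(A+B)/2,np.linalg.norm(d),"yaw",np.arctan2(-d[0],d[1]))
print("wide dot",plane(c,(577*f,200*f),.074))
# square bonnet top edges (minAreaRect by brightness inside crop)
im,_=load("w11");print(im[135:180,195:245].max(2)[::3,::3])
```

```text
square (array([ 0.4414, -0.0731,  0.0637]), [0.00021792763581434857, 0.00021792763581431887]) [ 0.4412 -0.0731  0.064 ] [ 0.4417 -0.0732  0.064 ] [ 0.441  -0.0731  0.064 ]
round (array([ 0.671 , -0.0794, -0.2873]), [0.007486235692455765, 0.007486235692455939]) [ 0.5892 -0.1138  0.064 ] [ 0.5947 -0.0612  0.064 ] [ 0.5946 -0.0605  0.064 ]
sq [ 0.4382 -0.0426  0.026 ] [ 0.445  -0.1027  0.026 ] [ 0.4416 -0.0727  0.026 ] 0.06047818129377073 yaw 0.11261440821288574
sq8 [ 0.4391 -0.0452  0.026 ] [ 0.4433 -0.1007  0.026 ] [ 0.4412 -0.073   0.026 ] 0.055714784305840606 yaw 0.07490284217137405
ro [ 0.5876 -0.0829  0.026 ] [ 0.5887 -0.1395  0.026 ] [ 0.5882 -0.1112  0.026 ] 0.056628711661247 yaw 0.019695910460109444
ro8 [ 0.5955 -0.0335  0.026 ] [ 0.5936 -0.0897  0.026 ] [ 0.5946 -0.0616  0.026 ] 0.0562395610088471 yaw -0.034050047066895926
wide dot [ 0.4918 -0.2899  0.074 ]
[[233 229 230 229 230 228 228 231 224 225 230 231 230 232 226 227 228]
 [172 227 223 222 222 220 218 227 226 223 223 227 226 227 224 227 227]
 [146 142 168 186 184 181 176 171 160 147 146 128 123 127 115 198 229]
 [149 145 135 135 121 131 144 142 184 206 206 219 225 225 149 173 171]
 [144 147 131 131 132 130 132 128 126 176 176  94 224 227 149 160 148]
 [113  93 128 135 134 136  41 127 136 134 199  93 212 179 105 110 134]
 [106 103 124 136 136 131  63 133 139 135 124  80 140 140 103  97  92]
 [110 108 124 134 135 131  70 133 135 138 125  78 135 138 110 116 104]
 [102  92 124 137 133 134  37 120 135 137 123  81 139 138 103 101  91]
 [146 142 126 129 129 135  54 119 134 134 122  80 138 136 108 120 126]
 [144 148 120 131 134 129  99 129 134 136 121  78 136 135 104 171 192]
 [146 148 125 131 132 133  58 123 134 136 120  77 141 141 104 181 190]
 [149 150 139 127 118 120 117 120 118 120 121 130 138 136 149 232 202]
 [145 145 144 142 154 150 152 151 150 151 150 156 152 153 209 228 226]
 [150 147 146 152 153 150 151 153 151 151 147 146 150 157 229 228 226]]
```

The round master has been knocked about 5 cm, from y -0.061 to -0.114; the fresh view gives its new position. Taking the square master first.

Emit:
apply_moves(delta_pos=[[0.02, 0.08, -0.05], [0.04, 0.16, -0.13], [0.0445, 0.214, -0.22], [0.0445, 0.214, -0.31], [0.0445, 0.214, -0.4], [0.0445, 0.214, -0.48], [0.0445, 0.214, -0.53], [0.0445, 0.214, -0.53]], dr=[[0, 0, 0], [0, 0, -0.01], [0, 0, -0.01], [0, 0, -0.01], [0, 0, -0.01], [0, 0, -0.01], [0, 0, -0.01], [0, 0, -0.01]], jaw=[0.65, 0.65, 0.65, 0.65, 0.65, 0.65, 0.65, 0.65])

```text
time: 20.62
tool_pos: [0.4387, -0.0721, 0.0815]
tool_rot: [-3.138, 0.007, 0.121]
contact_force: [-0.6, -0.1, -0.7]
opening: 0.0595
grip_force: 0.0
```

Run:
```python
from h import *
s=telemetry.observe();print(s["tool_pos"],s["tool_rot"],s["opening"])
im,c=shot("w12");u=proj(c,[.4413,-.0731,.064]);print(u)
x0,y0=int(u[0])-20,int(u[1])-45
g=im[y0:y0+90,x0:x0+40].max(2);n,l,st,ce=cv2.connectedComponentsWithStats((g<85).astype(np.uint8))
P=[ce[i]+[x0,y0] for i in range(1,n) if 8<st[i,4]<80]
for p in P: print(p,plane(c,p,.064))
```

```text
[ 0.43868256 -0.07211324  0.08154591] [-3.13818618  0.00716849  0.12145581] 0.0595018335645108
[286.44032763 241.48750353]
[285.17647059 224.64705882] [ 0.45127979 -0.07112443  0.064     ]
[285.         233.17142857] [ 0.44620594 -0.07165489  0.064     ]
[284.78787879 241.45454545] [ 0.44120334 -0.0721544   0.064     ]
[284.625   249.84375] [ 0.43606905 -0.0726973   0.064     ]
[284.4137931  257.72413793] [ 0.43117529 -0.07318064  0.064     ]
```

Emit:
apply_moves(delta_pos=[[0, 0.001, -0.05], [0, 0.001, -0.08], [0, 0.001, -0.105], [0, 0.001, -0.105], [0, 0.001, -0.105]], dr=[[0, 0, -0.03], [0, 0, -0.03], [0, 0, -0.03], [0, 0, -0.03], [0, 0, -0.03]], jaw=[0.65, 0.65, 0.65, 0.65, 0.65])

```text
time: 21.08
tool_pos: [0.4422, -0.0731, 0.0443]
tool_rot: [3.141, -0.002, 0.104]
contact_force: [0.2, -0.4, -0.0]
opening: 0.0599
grip_force: 0.0
```

Emit:
apply_moves(delta_pos=[[0, 0, 0], [0, 0, 0], [0, 0, 0], [0, 0, 0], [0, 0, 0], [0, 0, 0], [0, 0, 0], [0, 0, 0]], dr=[[0, 0, 0], [0, 0, 0], [0, 0, 0], [0, 0, 0], [0, 0, 0], [0, 0, 0], [0, 0, 0], [0, 0, 0]], jaw=[0.2, 0.2, 0.2, 0.2, 0.2, 0.2, 0.2, 0.2], force=40)

```text
time: 21.75
tool_pos: [0.4415, -0.0728, 0.0433]
tool_rot: [3.141, -0.0, 0.103]
contact_force: [-0.5, -1.0, 4.4]
opening: 0.0298
grip_force: 40.0
```

Emit:
apply_moves(delta_pos=[[0, 0, 0.03], [0, 0, 0.1], [0, 0, 0.2], [0.04, -0.07, 0.28], [0.09, -0.15, 0.3], [0.14, -0.23, 0.3], [0.19, -0.32, 0.3], [0.24, -0.4, 0.3]], dr=[[0, 0, 0], [0, 0, 0], [0, 0, 0], [0, 0, -0.122], [0, 0, -0.122], [0, 0, -0.122], [0, 0, -0.122], [0, 0, -0.122]], jaw=[0.2, 0.2, 0.2, 0.2, 0.2, 0.2, 0.2, 0.2])

```text
time: 22.42
tool_pos: [0.5377, -0.2346, 0.1629]
tool_rot: [3.141, 0.0, 0.042]
contact_force: [0.3, 0.9, -2.0]
opening: 0.0298
grip_force: 40.0
```

Emit:
apply_moves(delta_pos=[[0.04, -0.07, 0], [0.071, -0.13, 0], [0.071, -0.13, 0], [0.071, -0.13, 0], [0.071, -0.13, 0]], dr=[[0, 0, 0], [0, 0, 0], [0, 0, 0], [0, 0, 0], [0, 0, 0]], jaw=[0.2, 0.2, 0.2, 0.2, 0.2])

```text
time: 22.83
tool_pos: [0.5649, -0.2838, 0.162]
tool_rot: [-3.14, 0.002, 0.042]
contact_force: [-0.7, -0.1, -2.6]
opening: 0.0301
grip_force: 40.0
```

Run:
```python
from h import *
im,c=shot("w13"); s=telemetry.observe();print(s["tool_pos"],s["tool_rot"],s["opening"],s["grip_force"],s["contact_force"])
Rt=R.from_euler("xyz",s["tool_rot"]);P=lambda p:proj(c,s["tool_pos"]+Rt.apply(p))
g=im.max(2)
for x in (-.010,.010):
    t,b=P((.024,x,.0433-.034)),P((.024,x,.0433));print("pred top,bottom edge",t,b);u=int(b[0]);v=int(b[1]);print(v-8,g[v-8:v+30,u].tolist())
t=P((.01,-.02,.0433-.034));u,v=int(t[0]),int(t[1]);print("left edge pred",t,u-8,g[v,u-8:u+9].tolist());t=P((.01,.02,.0433-.034));u,v=int(t[0]),int(t[1]);print("right",t,u-8,g[v,u-8:u+9].tolist())
```

```text
[ 0.56503691 -0.28350258  0.16245307] [-3.14030216e+00  1.49542123e-03  4.28523421e-02] 0.030124206013916858 39.954389333724976 [ 0.72085683  0.43322044 -1.98557424]
pred top,bottom edge [264.86125437 208.9026277 ] [267.71312941 195.56397564]
187 [80, 78, 78, 80, 82, 78, 77, 82, 82, 77, 77, 80, 80, 79, 81, 82, 92, 91, 93, 89, 91, 94, 96, 94, 97, 96, 96, 97, 96, 112, 124, 130, 138, 141, 140, 140, 138, 142]
pred top,bottom edge [302.41364442 208.89908398] [299.26763721 195.5615431 ]
187 [79, 80, 78, 80, 79, 83, 79, 80, 80, 79, 81, 79, 79, 80, 78, 82, 90, 91, 92, 94, 93, 93, 95, 95, 95, 96, 94, 93, 97, 104, 121, 130, 137, 141, 140, 138, 140, 140]
left edge pred [246.81198894 233.86227614] 238 [87, 96, 116, 134, 140, 143, 141, 141, 142, 143, 142, 142, 144, 143, 140, 135, 116]
right [320.42885121 233.85294928] 312 [106, 131, 138, 141, 139, 142, 140, 140, 139, 140, 140, 139, 137, 132, 118, 97, 84]
```

Emit:
apply_moves(delta_pos=[[0.002, -0.002, -0.07], [0.002, -0.002, -0.14], [0.002, -0.002, -0.19], [0.002, -0.002, -0.215], [0.002, -0.002, -0.235], [0.002, -0.002, -0.252], [0.002, -0.002, -0.265], [0.002, -0.002, -0.265]], dr=[[0, 0, 0], [0, 0, 0], [0, 0, 0], [0, 0, 0], [0, 0, 0], [0, 0, 0], [0, 0, 0], [0, 0, 0]], jaw=[0.2, 0.2, 0.2, 0.2, 0.2, 0.2, 0.2, 0.2])

```text
time: 23.55
tool_pos: [0.5665, -0.2853, 0.0569]
tool_rot: [-3.142, 0.0, 0.043]
contact_force: [-0.0, 0.1, -0.6]
opening: 0.0298
grip_force: 40.0
```

Emit:
apply_moves(delta_pos=[[0, 0, -0.007], [0, 0, -0.007], [0, 0, -0.007], [0, 0, -0.007], [0, 0, -0.007], [0, 0, -0.007], [0, 0, -0.007]], dr=[[0, 0, 0], [0, 0, 0], [0, 0, 0], [0, 0, 0], [0, 0, 0], [0, 0, 0], [0, 0, 0]], jaw=[0.2, 0.2, 0.35, 0.5, 0.6, 0.6, 0.6])

```text
time: 24.13
tool_pos: [0.5666, -0.2856, 0.0545]
tool_rot: [3.141, -0.0, 0.042]
contact_force: [0.0, 0.4, -0.2]
opening: 0.053
grip_force: 0.0
```

Emit:
apply_moves(delta_pos=[[0, 0, 0.04], [0, 0, 0.1], [0, 0, 0.18], [0.02, 0.08, 0.25], [0.04, 0.18, 0.25], [0.05, 0.27, 0.25], [0.054, 0.36, 0.25], [0.054, 0.434, 0.25]], dr=[[0, 0, 0], [0, 0, 0], [0, 0, 0], [0, 0, 0], [0, 0, 0], [0, 0, 0], [0, 0, 0], [0, 0, 0]], jaw=[0.6, 0.6, 0.6, 0.6, 0.6, 0.6, 0.6, 0.6])

```text
time: 24.8
tool_pos: [0.5882, -0.1094, 0.1546]
tool_rot: [-3.141, -0.001, 0.043]
contact_force: [0.7, -0.1, -0.7]
opening: 0.0557
grip_force: 0.0
```

Emit:
apply_moves(delta_pos=[[0, 0, -0.05], [0, 0, -0.1], [0, 0, -0.15], [0, 0, -0.16], [0, 0, -0.16]], dr=[[0, 0, 0], [0, 0, 0], [0, 0, 0], [0, 0, 0], [0, 0, 0]], jaw=[0.65, 0.65, 0.65, 0.65, 0.65])

```text
time: 25.22
tool_pos: [0.5872, -0.1116, 0.089]
tool_rot: [-3.141, 0.003, 0.042]
contact_force: [-1.1, 0.0, 1.0]
opening: 0.0598
grip_force: 0.0
```

Run:
```python
from h import *
s=telemetry.observe();print(s["tool_pos"],s["tool_rot"],s["opening"])
im,c=shot("w14");u=proj(c,[.589,-.1125,.064]);print(u)
x0,y0=int(u[0])-35,int(u[1])-45
g=im[y0:y0+90,x0:x0+70].max(2);n,l,st,ce=cv2.connectedComponentsWithStats((g<110).astype(np.uint8))
for i in range(1,n):
    if 8<st[i,4]<150: p=ce[i]+[x0,y0];print(p,st[i,4],plane(c,p,.064))
```

```text
[ 0.58721046 -0.11159968  0.08900803] [-3.14059388e+00  2.97205487e-03  4.23080909e-02] 0.05981622846040151
[285.74427504 238.31527372]
[262.29508197 196.70491803] 61 [ 0.61384434 -0.09780496  0.064     ]
[309.46666667 197.53333333] 60 [ 0.6145272  -0.12508301  0.064     ]
[251.86 210.34] 50 [ 0.60543075 -0.09193167  0.064     ]
[318.72727273 213.81818182] 11 [ 0.60500691 -0.13112702  0.064     ]
[250.55555556 223.5       ] 18 [ 0.59735637 -0.09131392  0.064     ]
[286.85294118 227.47058824] 34 [ 0.59582114 -0.11284908  0.064     ]
[318.7 230.6] 10 [ 0.59468692 -0.13184273  0.064     ]
[285.86111111 238.61111111] 36 [ 0.588816   -0.11257827  0.064     ]
[285.08571429 249.68571429] 35 [ 0.58172953 -0.11243107  0.064     ]
```

Emit:
apply_moves(delta_pos=[[0.003, -0.0025, -0.05], [0.003, -0.0025, -0.09], [0.003, -0.0025, -0.113], [0.003, -0.0025, -0.113], [0.003, -0.0025, -0.113]], dr=[[0, 0, 0], [0, 0, 0], [0, 0, 0], [0, 0, 0], [0, 0, 0]], jaw=[0.65, 0.65, 0.65, 0.65, 0.65])

```text
time: 25.68
tool_pos: [0.5897, -0.1132, 0.0458]
tool_rot: [3.141, -0.001, 0.042]
contact_force: [-0.3, 0.5, -0.3]
opening: 0.0594
grip_force: 0.0
```

Emit:
apply_moves(delta_pos=[[0, 0, 0], [0, 0, 0], [0, 0, 0], [0, 0, 0], [0, 0, 0], [0, 0, 0], [0, 0, 0], [0, 0, 0]], dr=[[0, 0, 0], [0, 0, 0], [0, 0, 0], [0, 0, 0], [0, 0, 0], [0, 0, 0], [0, 0, 0], [0, 0, 0]], jaw=[0.2, 0.2, 0.2, 0.2, 0.2, 0.2, 0.2, 0.2], force=40)

```text
time: 26.35
tool_pos: [0.5896, -0.113, 0.0454]
tool_rot: [3.141, -0.001, 0.042]
contact_force: [-0.8, 0.2, 3.7]
opening: 0.031
grip_force: 40.0
```

Emit:
apply_moves(delta_pos=[[0, 0, 0.03], [0, 0, 0.1], [0, 0, 0.2], [-0.06, -0.06, 0.28], [-0.12, -0.12, 0.29], [-0.18, -0.18, 0.29], [-0.25, -0.252, 0.29], [-0.25, -0.252, 0.29]], dr=[[0, 0, 0], [0, 0, 0], [0, 0, 0.05], [0, 0, 0.14], [0, 0, 0.14], [0, 0, 0.14], [0, 0, 0.14], [0, 0, 0.14]], jaw=[0.2, 0.2, 0.2, 0.2, 0.2, 0.2, 0.2, 0.2])

```text
time: 27.02
tool_pos: [0.485, -0.2175, 0.1616]
tool_rot: [3.14, 0.003, 0.108]
contact_force: [0.6, -0.9, -2.1]
opening: 0.031
grip_force: 40.0
```

Emit:
apply_moves(delta_pos=[[0, 0, 0], [0, 0, 0], [0, 0, 0]], dr=[[0, 0, 0], [0, 0, 0], [0, 0, 0]], jaw=[0.2, 0.2, 0.2])

```text
time: 27.27
tool_pos: [0.4899, -0.213, 0.1611]
tool_rot: [-3.141, -0.0, 0.113]
contact_force: [0.7, 0.6, -1.6]
opening: 0.0309
grip_force: 40.0
```

Run:
```python
from h import *
im,c=shot("w15"); s=telemetry.observe();print(s["tool_pos"],s["tool_rot"],s["opening"],s["grip_force"],s["contact_force"])
Rt=R.from_euler("xyz",s["tool_rot"]);P=lambda p:proj(c,s["tool_pos"]+Rt.apply(p));g=im.max(2)
t,b=P((.0232,0,.0454-.034)),P((.0232,0,.0454));print(t,b);u,v=int(b[0]),int(b[1]);print(v-10,g[v-10:v+30,u].tolist())
cv2.imwrite("pics/w15v.png",cv2.resize(im,(800,600),interpolation=cv2.INTER_CUBIC))
```

```text
[ 0.48994529 -0.21280354  0.16099185] [-3.14135403e+00 -1.10207658e-05  1.13678701e-01] 0.03093033001657423 39.99532163143158 [ 0.17452992  0.21064741 -2.43620005]
[283.88807266 209.28399218] [283.67975866 196.10098748]
186 [137, 135, 138, 138, 127, 87, 80, 81, 78, 82, 84, 87, 90, 92, 93, 94, 96, 94, 93, 94, 93, 96, 99, 108, 132, 153, 151, 150, 149, 146, 143, 143, 142, 147, 148, 144, 141, 142, 133, 99]
```

View pics/w15v.png

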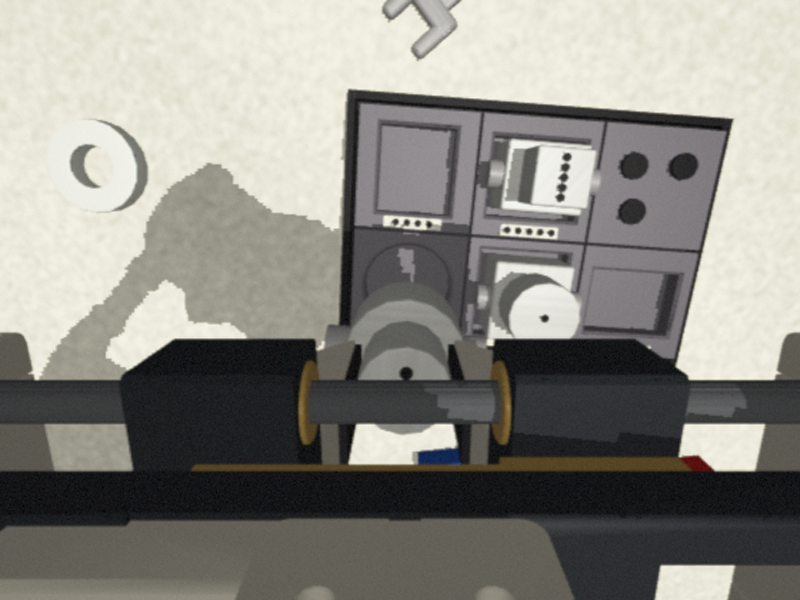

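w15 shows the square master in its five-dot pocket at (563,172) and the wide one at (543,318). The round master is held straight above its three-dot pocket. Lowering it.

Emit:
apply_moves(delta_pos=[[-0.001, -0.002, -0.07], [-0.001, -0.002, -0.14], [-0.001, -0.002, -0.18], [-0.001, -0.002, -0.205], [-0.001, -0.002, -0.225], [-0.001, -0.002, -0.242], [-0.001, -0.002, -0.255], [-0.001, -0.002, -0.255]], dr=[[0, 0, 0], [0, 0, 0], [0, 0, 0], [0, 0, 0], [0, 0, 0], [0, 0, 0], [0, 0, 0], [0, 0, 0]], jaw=[0.2, 0.2, 0.2, 0.2, 0.2, 0.2, 0.2, 0.2])

```text
time: 27.98
tool_pos: [0.4889, -0.2143, 0.0586]
tool_rot: [-3.141, 0.0, 0.113]
contact_force: [-0.8, -0.1, -1.7]
opening: 0.0311
grip_force: 40.0
```

Emit:
apply_moves(delta_pos=[[0, 0, -0.006], [0, 0, -0.006], [0, 0, -0.006], [0, 0, -0.006]], dr=[[0, 0, 0], [0, 0, 0], [0, 0, 0], [0, 0, 0]], jaw=[0.2, 0.2, 0.2, 0.2])

```text
time: 28.32
tool_pos: [0.4891, -0.2147, 0.0571]
tool_rot: [3.141, -0.001, 0.112]
contact_force: [0.3, 0.5, -1.7]
opening: 0.031
grip_force: 40.0
```

Emit:
apply_moves(delta_pos=[[0, 0, 0], [0, 0, 0], [0, 0, 0], [0, 0, 0.03], [0, 0, 0.1], [0, 0, 0.2], [0.01, 0.07, 0.28], [0.02, 0.17, 0.3]], dr=[[0, 0, 0], [0, 0, 0], [0, 0, 0], [0, 0, 0], [0, 0, 0], [0, 0, 0], [0, 0, -0.1], [0, 0, -0.3]], jaw=[0.35, 0.5, 0.52, 0.52, 0.52, 0.52, 0.52, 0.52])

```text
time: 28.98
tool_pos: [0.4995, -0.1495, 0.1819]
tool_rot: [3.137, -0.009, -0.044]
contact_force: [2.1, 0.3, 0.4]
opening: 0.0478
grip_force: 0.0
```

Emit:
apply_moves(delta_pos=[[0, 0.1, 0], [0, 0.2, 0], [0.01, 0.3, 0], [0.02, 0.4, 0], [0.03, 0.5, 0], [0.03, 0.6, 0], [0.03, 0.7, 0], [0.03, 0.8, 0]], dr=[[0, 0, -0.1], [0, 0, -0.164], [0, 0, -0.164], [0, 0, -0.164], [0, 0, -0.164], [0, 0, -0.164], [0, 0, -0.164], [0, 0, -0.164]], jaw=[0.4, 0.3, 0.3, 0.3, 0.3, 0.3, 0.3, 0.3])

```text
time: 29.65
tool_pos: [0.5086, 0.1754, 0.177]
tool_rot: [-3.141, -0.001, -0.12]
contact_force: [0.6, -0.4, -0.5]
opening: 0.0276
grip_force: 0.0
```

Emit:
apply_moves(delta_pos=[[0, 0.05, 0], [0, 0.108, 0], [0, 0.108, 0], [0, 0.108, 0], [0, 0.108, 0]], dr=[[0, 0, 0], [0, 0, 0], [0, 0, 0], [0, 0, 0], [0, 0, 0]], jaw=[0.3, 0.3, 0.3, 0.3, 0.3])

```text
time: 30.07
tool_pos: [0.5088, 0.2161, 0.1766]
tool_rot: [3.141, -0.0, -0.12]
contact_force: [0.1, -0.4, 0.8]
opening: 0.0279
grip_force: 0.0
```

```bash
cat > blob.py <<'E'
from h import *
np.set_printoptions(precision=4,suppress=True)
def run(tag,head,side):
    im,c=shot(tag);s=telemetry.observe();print(s["tool_pos"],s["tool_rot"],s["opening"])
    for n,l,r in [("ball",(.061*side,-.1-head,.0996),22),("fin",(0,-.06-head,.09),30)]:
        X=R.from_euler("z",-.12).apply(l)+[.5212,.3187,0];u,v=proj(c,X)
        x0,y0=max(int(u-r),0),max(int(v-r),0);g=im[y0:int(v+r),x0:int(u+r)].max(2)
        k,lb,st,ce=cv2.connectedComponentsWithStats((g<45).astype(np.uint8))
        if k<2: print(n,"none");continue
        i=1+np.argmax(st[1:,4]);p=ce[i]+[x0,y0];print(n,(u,v),p,st[i],X,plane(c,p,X[2]))
E
python3 -c "
from blob import *
run('w16',.042,1)"
```

```text
[0.5089 0.2157 0.1767] [ 3.1412  0.     -0.1204] 0.027630750738314693
ball (np.float64(338.5579380901391), np.float64(134.37565259916184)) [339.3252 134.7128] [ 10   8  28  30 658] [0.5648 0.1704 0.0996] [0.5645 0.1699 0.0996]
fin (np.float64(281.9958273387437), np.float64(213.95248047769155)) [282.2915 210.6444] [ 25   0  14  57 765] [0.509  0.2174 0.09  ] [0.5116 0.2169 0.09  ]
```

Emit:
apply_moves(delta_pos=[[0.001, 0.001, -0.08], [0.001, 0.001, -0.15], [0.001, 0.001, -0.2], [0.001, 0.001, -0.235], [0.001, 0.001, -0.258], [0.001, 0.001, -0.258], [0.001, 0.001, -0.258]], dr=[[0, 0, 0], [0, 0, 0], [0, 0, 0], [0, 0, 0], [0, 0, 0], [0, 0, 0], [0, 0, 0]], jaw=[0.3, 0.3, 0.3, 0.3, 0.3, 0.3, 0.3])

```text
time: 30.7
tool_pos: [0.5096, 0.2163, 0.0737]
tool_rot: [3.141, 0.0, -0.121]
contact_force: [0.0, -0.4, 0.9]
opening: 0.0273
grip_force: 0.0
```

Emit:
apply_moves(delta_pos=[[0, 0, 0], [0, 0, 0], [0, 0, 0], [0, 0, 0], [0, 0, 0]], dr=[[0, 0, 0], [0, 0, 0], [0, 0, 0], [0, 0, 0], [0, 0, 0]], jaw=[0.05, 0.05, 0.05, 0.05, 0.05], force=15)

```text
time: 31.12
tool_pos: [0.5099, 0.217, 0.0744]
tool_rot: [-3.141, -0.002, -0.12]
contact_force: [0.1, -0.7, 6.1]
opening: 0.0121
grip_force: 15.0
```

Emit:
apply_moves(delta_pos=[[0.0024, 0.02, 0], [0.0048, 0.04, 0], [0.0072, 0.06, 0], [0.0096, 0.08, 0], [0.0115, 0.095, 0], [0.0125, 0.104, 0], [0.013, 0.108, 0], [0.013, 0.108, 0]], dr=[[0, 0, 0], [0, 0, 0], [0, 0, 0], [0, 0, 0], [0, 0, 0], [0, 0, 0], [0, 0, 0], [0, 0, 0]], jaw=[0.05, 0.05, 0.05, 0.05, 0.05, 0.05, 0.05, 0.05])

```text
time: 31.78
tool_pos: [0.515, 0.2582, 0.0744]
tool_rot: [3.138, -0.001, -0.119]
contact_force: [-1.2, -10.3, 9.6]
opening: 0.0117
grip_force: 15.0
```

Emit:
apply_moves(delta_pos=[[0, -0.003, 0], [0, -0.003, 0], [0, -0.003, 0.1], [0, -0.003, 0.225], [0.07, -0.06, 0.225], [0.137, -0.116, 0.225], [0.137, -0.116, 0.225], [0.137, -0.116, 0.225]], dr=[[0, 0, 0], [0, 0, 0], [0, 0, 0], [0, 0, 0], [0, 0, 0], [0, 0, 0], [0, 0, 0], [0, 0, 0]], jaw=[0.3, 0.3, 0.3, 0.3, 0.43, 0.43, 0.43, 0.43])

```text
time: 32.45
tool_pos: [0.5699, 0.2129, 0.1629]
tool_rot: [-3.141, 0.001, -0.122]
contact_force: [-0.3, 1.3, -0.6]
opening: 0.0391
grip_force: 0.0
```

```bash
python3 -c "
from blob import *
run('w17',0,1)"
```

```text
[0.5688 0.2137 0.1626] [ 3.1416  0.0018 -0.1208] 0.039652044696932474
ball (np.float64(284.9793547148593), np.float64(222.51545661263336)) [284.2971 222.2997] [  0   7  39  32 764] [0.5698 0.2121 0.0996] [0.57   0.2126 0.0996]
fin (np.float64(234.15960167175862), np.float64(293.1824693393787)) [234.6667 307.1034] [ 22  33  20  27 387] [0.514  0.2591 0.09  ] [0.5018 0.2607 0.09  ]
```

Emit:
apply_moves(delta_pos=[[0.001, -0.002, -0.06], [0.001, -0.002, -0.12], [0.001, -0.002, -0.16], [0.001, -0.002, -0.182], [0.001, -0.002, -0.182], [0.001, -0.002, -0.182]], dr=[[0, 0, 0], [0, 0, 0], [0, 0, 0], [0, 0, 0], [0, 0, 0], [0, 0, 0]], jaw=[0.43, 0.43, 0.43, 0.43, 0.43, 0.43])

```text
time: 33.0
tool_pos: [0.5692, 0.2136, 0.0906]
tool_rot: [3.141, 0.001, -0.119]
contact_force: [-0.6, 0.5, 0.6]
opening: 0.0396
grip_force: 0.0
```

Emit:
apply_moves(delta_pos=[[0, 0, 0], [0, 0, 0], [0, 0, 0], [0, 0, 0], [0, 0, 0], [0, 0, 0]], dr=[[0, 0, 0], [0, 0, 0], [0, 0, 0], [0, 0, 0], [0, 0, 0], [0, 0, 0]], jaw=[0.15, 0.15, 0.15, 0.15, 0.15, 0.15], force=8)

```text
time: 33.5
tool_pos: [0.5701, 0.2113, 0.0916]
tool_rot: [3.139, -0.001, -0.12]
contact_force: [-0.8, -7.4, 2.8]
opening: 0.021
grip_force: 8.0
```

Emit:
apply_moves(delta_pos=[[-0.0315, 0.0038, 0.0345], [-0.0705, 0.0085, 0.06], [-0.1144, 0.0138, 0.075], [-0.1606, 0.0194, 0.078], [-0.2065, 0.0249, 0.07], [-0.2487, 0.03, 0.051], [-0.2849, 0.0344, 0.022], [-0.3038, 0.0366, -0.0015]], dr=[[0, 0, 0], [0, 0, 0], [0, 0, 0], [0, 0, 0], [0, 0, 0], [0, 0, 0], [0, 0, 0], [0, 0, 0]], jaw=[0.15, 0.15, 0.15, 0.15, 0.15, 0.15, 0.15, 0.15])

```text
time: 34.17
tool_pos: [0.4462, 0.2267, 0.0905]
tool_rot: [3.14, 0.001, -0.119]
contact_force: [-2.9, -4.4, 2.7]
opening: 0.0208
grip_force: 8.0
```

Emit:
apply_moves(delta_pos=[[-0.003, 0, -0.006], [-0.003, 0, -0.006], [-0.003, 0, -0.006], [-0.003, 0, -0.006]], dr=[[0, 0, 0], [0, 0, 0], [0, 0, 0], [0, 0, 0]], jaw=[0.15, 0.15, 0.15, 0.15])

```text
time: 34.5
tool_pos: [0.445, 0.2268, 0.0879]
tool_rot: [3.139, 0.004, -0.12]
contact_force: [-6.5, -3.6, 5.5]
opening: 0.0214
grip_force: 8.0
```

Emit:
apply_moves(delta_pos=[[0, 0, 0], [0, 0, 0], [0, 0, 0], [0, 0, 0.1], [0, 0, 0.2], [0, 0, 0.3], [0, -0.1, 0.4], [0, -0.2, 0.5]], dr=[[0, 0, 0], [0, 0, 0], [0, 0, 0], [0, 0, 0], [0, 0, 0], [0, 0, 0], [0, 0, 0], [0, 0, 0]], jaw=[0.43, 0.43, 0.43, 0.43, 0.43, 0.43, 0.43, 0.43])

```text
time: 35.17
tool_pos: [0.4472, 0.169, 0.269]
tool_rot: [-3.141, -0.003, -0.117]
contact_force: [1.4, 0.1, -0.4]
opening: 0.0395
grip_force: 0.0
```

```bash
python3 -c "
from blob import *
run('w18',0,-1)"
```

```text
[0.4496 0.1647 0.2745] [-3.1412 -0.0116 -0.1197] 0.03963593187066804
ball (np.float64(227.9849975459768), np.float64(198.25469001834006)) [227.8306 198.43  ] [ 13  13  20  20 307] [0.4487 0.2267 0.0996] [0.4485 0.2269 0.0996]
fin (np.float64(187.87596617640287), np.float64(137.37579495179966)) [191.5574 136.609 ] [ 26   9  18  43 619] [0.514  0.2591 0.09  ] [0.5143 0.2553 0.09  ]
```

Emit:
apply_moves(delta_pos=[[0, -0.1, 0.05], [0, -0.2, 0.1], [0, -0.3, 0.1], [0, -0.4, 0.1], [0, -0.5, 0.1], [0, -0.6, 0.1], [0, -0.7, 0.1], [0, -0.8, 0.1]], dr=[[0, 0, 0.1], [0, 0, 0.24], [0, 0, 0.24], [0, 0, 0.24], [0, 0, 0.24], [0, 0, 0.24], [0, 0, 0.24], [0, 0, 0.24]], jaw=[0.43, 0.43, 0.43, 0.43, 0.43, 0.43, 0.43, 0.43])

```text
time: 35.88
tool_pos: [0.4468, -0.1535, 0.307]
tool_rot: [3.141, -0.002, -0.0]
contact_force: [1.7, 0.1, 0.3]
opening: 0.0397
grip_force: 0.0
```

Emit:
apply_moves(delta_pos=[[-0.05, 0, -0.05], [-0.05, 0, -0.1], [-0.05, 0, -0.1], [-0.05, 0, -0.1]], dr=[[0, 0, 0], [0, 0, 0], [0, 0, 0], [0, 0, 0]], jaw=[0.43, 0.43, 0.43, 0.43])

```text
time: 36.22
tool_pos: [0.4269, -0.1514, 0.2665]
tool_rot: [-3.141, 0.001, -0.0]
contact_force: [0.7, 0.2, 0.3]
opening: 0.0396
grip_force: 0.0
```

Run:
```python
from h import *
im,c=shot("w19");print(telemetry.observe()["tool_pos"])
a,_=load("w18");b=eyes.read_camera("side")[:,:,::-1]
o=np.zeros((600,800,3),np.uint8)
o[:300,:400]=cv2.resize(a,(400,300));o[:300,400:]=cv2.resize(b,(400,300))
for n,X in [("wide",(.4918,-.2878,.074)),("round",(.4887,-.2138,.074)),("square",(.5658,-.2846,.074))]: print(n,proj(c,X))
o[300:,:]=cv2.resize(im[30:240],(800,300),interpolation=cv2.INTER_CUBIC)
cv2.imwrite("pics/fin.png",o)
```

```text
[ 0.42761277 -0.15139879  0.26742894]
wide [413.66266258 127.65067745]
round [342.94740408 130.66505594]
square [417.97359918  50.69448437]
```

View pics/fin.png

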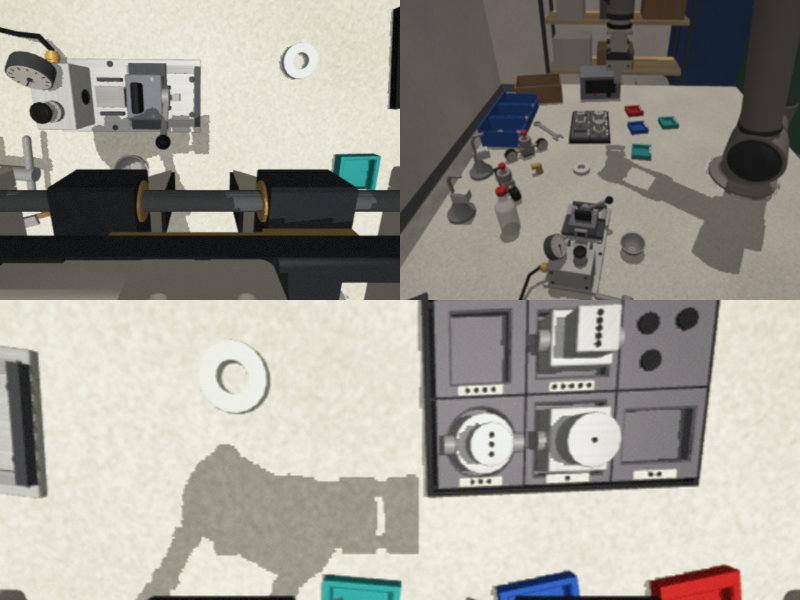

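The final picture shows the round, wide and square masters seated in their own blocks: dots at (491,441), (595,438) and (600,328), each within about 3 mm of the predicted pocket centre. The stand is empty, with the head forward and the lever ball back at its locked position.

```bash
python3 -c "
from cell import job
print(job.hand_in())"
```

```text
the job is handed in; nothing more can be done
None
```

The job is handed in, though no verdict came back: the stand was vented, unlocked and emptied, the wide, square and round masters (the only ones present) are in their own slots, and the empty stand is closed and locked.

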